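# Line up the sample bottles and hold the reader's draw rod at its mark

### The arm

A 6-joint arm with a two-finger parallel gripper is mounted at the origin on the work surface. World frame = base frame: x ahead of the robot, y to its left, z up, the work surface at z = 0. Lengths are in mm, angles in rad, forces in N, time in s.
With the tool pointing down it reaches from about 275 to 1000 mm from the base axis. Payload 8.4 kg.
Tool frame: the origin (TCP) lies at the very end of the fingers, on their centre line; the grasp point (between the pads) lies 19 mm behind it (r.pinch_z is the distance from the TCP to the grasp point, in mm); z points along the fingers, y is the direction in which the jaws open and shut (so a half turn about z gives the same grasp; the last joint's range is limited). The gripper opens to 85 mm and grips with 20 to 120 N. Pads are 22 mm wide; open, the fingers measure 114 mm over their backs; the gripper's body (76 mm by 85 mm) begins 54 mm behind the grasp point. The pads swing forward as they close: fully open they stand 13 mm farther back than shut.
Start: joints at [1.179, 0.353, 1.633, -0, 1.155, -0.002], TCP at [237.501, 578.119, 231.281] pointing down, gripper open.
Joint ranges: [-2.63, 2.63], [-0.92, 2.1], [0.06, 2.66], [-1.3, 4.44], [0, 2.69], [-3.02, 3.02]. Speed limits (rad/s): [2.22, 2.22, 2.79, 3.14, 3.14, 3.14].

### API

Orientations are given as [roll, pitch, yaw] about the fixed x, y, z axes, in that order (R = Rz(yaw) Ry(pitch) Rx(roll)).
In Python, from rig import r, optics gives the robot as it stands.
- The arm moves only by the shell command python3 -m creep 'ROWS' [FORCE]. ROWS is JSON, a list of rows, each an object with "dp": the shift along the tool's x, y, z in mm, a list of three; "angular": the turn, a rotation vector about the tool's x, y, z in rad, a list of three; "fingers": the finger opening in mm, from 0 to 85.4. In form: [{"dp": [dx, dy, dz], "angular": [wx, wy, wz], "fingers": fingers}, ...]. A call has 1 to 5 rows; each row is the pose to reach, as a shift and turn from the pose commanded when the call began, along the tool's axes at that moment; what a row does not reach only later rows make up. A row lasts 1/12 s, in which the tool goes at most 41.7 mm and 7.16 degrees, less where a joint would pass 70% of its speed; a pose out of reach is approached as far as the arm can. A call with a gripper value outside its range is refused whole. The fingers move at their own pace and stop on an object; FORCE is the grip in N (left out, the last holds). Time passes only in rows, so rows that repeat a pose let the fingers close. It gives the time, the measured TCP pose, the force and the opening at its end, in the units of the state.
- r.sense(): the state, without advancing time (a new reading comes with each control period).
- optics.grab_frame(name): name is "scene" or "top"; returns the picture (480x640x3 uint8, blue, green, red); there is no depth.
- optics.camera_params(name): a dict with "fx", "fy", "cx", "cy" (pixels), "distortion" ([k1, k2, p1, p2, k3] as OpenCV has them; the pictures are not rectified), "eye" and "rotation" of the camera in the world. Camera axes: x right, y up, looking along -z (the intrinsics and any distortion apply to the point x, -y, -z); pixel columns grow to the right and rows downward; lengths in mm; the calibration is good to about 2 mm. A picture is of the moment at which its call begins. camera_params takes no time and is no camera call.
- r.sign_off(): hands the job in, once; it reports no verdict.
The state is a dict: "clock": time; "qpos": joint angles; "qvel": joint speeds; "joint_efforts": joint torques, N m; "eef_pos": TCP position; "tcp_rot": TCP orientation; "contact_force": force on the tool from outside, world axes, zero at the start; "wrist_torque": the same for the moment, N m; "opening": opening from 0.0 (shut) to 1.0 (fully open).
Only numpy, scipy, OpenCV 4.12 (cv2) and the standard library are available. Lean on these libraries where they do the work, as an engineer would, in place of code of your own. Each camera call takes 0.05 s, during which the arm holds its last target.

### The job

Slide the two squat white bottles that stand loose on the bench in between the guide rails, behind the one already there, so that all three stand upright in single file, each wholly between the straight rails; keep the bottles on the bench, do not lift or tip them, and leave everything else where it stands. Then take the upright grip of the reader's sprung draw rod, pull the rod out until its pointer is level with the middle of the mark clip on the scale, and finish while holding it there: the spring draws it back if you let go.

Things in the scene. Friction and masses are not known exactly. Their poses are not given: they have to be found in the camera images.
- bottle_a: squat white plastic jar with a white cap, 44 mm diameter, 75 mm tall, about 110 g, smooth (slides on the bench with friction about 0.3; tips over if pushed high up); loose, upright on the bench outside the lane. Origin: centre of its underside, z up. To be slid into the lane.
- bottle_b: a second jar just like bottle_a, also loose outside the lane. Origin: centre of its underside. To be slid into the lane.
- bottle_c: a third jar just like bottle_a, already standing between the rails, free to slide along them. Origin: centre of its underside.
- lane_mouth (a point): bench point midway between the guide rails where their straight part starts; y points into the lane, x across it away from the robot, z up. Rails: 14 mm high, 8 thick, 50 apart inside, straight from y = 0 to 170 mm; flared guides of the same height open to 87 mm inside (106 overall) at y = -34. No lane floor: bottles slide on the bench. All fixed to the bench, turned some degrees.
- lane_end (a point): bench point at the closed end of the lane, 170 mm along y from lane_mouth, same axes. Here stands the reader head: a white box, x -45 to +45 mm, y 0 to 120 mm from here, 100 mm tall. The sprung draw rod comes out of its face towards the robot.
- draw_rod (a joint): how far the sprung inner rod is pulled out of its tube, in m: 0 = fully in (start), stop at 0.105. It moves level along -x of lane_mouth, towards the robot. The spring pulls back with 4.2 N at 0 plus 0.07 N per mm (8 to 10 N at the mark) and returns the rod when released.
- rod_grip (a point): on the rod's upright black grip, a block 16 mm thick along the rod (x), 30 wide (y), spanning 47 to 113 mm above the bench; this point is at its middle, 95 mm above the bench. Axes as lane_mouth. The 12 mm round rod meets its back 60 mm above the bench. Rod in: 67 mm free from the grip's back to the reader's face, whose 20 mm tube stands out 35 mm. Pinch it fore and aft above the rod.
- rod_pointer (a point): tip of the rod's thin steel pointer, which moves with the grip: 51 mm to the +y side of the rod's line, level with the grip's middle along x, 32 mm above the bench, over an aluminium scale bar parallel to the rod. Axes as lane_mouth.
- length_mark (a point): where the pointer tip must be: level along x with the thin upright blade (3 mm thick, top 60 mm above the bench) in the middle of a 12 mm wide black clip fixed on the scale bar. It is set differently each time, 50 to 80 mm farther out (-x) than the pointer's start. Axes as lane_mouth.
- mark_clip: the clip that carries length_mark, fixed on the scale bar; its origin is on the bench under the rod's line, at the mark's x.
- vial: smaller white capped vial, 28 mm diameter, 50 mm tall, standing among the loose bottles; leave it. Origin: centre of its underside.
- tip_box: clear open pipette-tip box 85 x 110 x 45 mm; leave it. Origin: centre of its underside.
- tube_rack: tube rack 75 x 200 mm, 106 mm tall with its capped tubes; leave it. Origin: centre of its underside.
- reagent: tall bottle with a green cap, 68 mm diameter, 160 mm tall; leave it. Origin: centre of its underside.
- notebook: closed black notebook 150 x 210 x 14 mm; leave it. Origin: centre of its underside.
Mind the look-alikes: they are no part of the job. What is shaped like the bottle_b but pink is not meant. What is shaped like the bottle_a but purple is not meant.

How it is judged:
By the outcome, as a careful person would: the job done as asked, in the order asked, and still so for the second after the job is handed in, while the arm keeps its last pose, push and grip.
It also fails if it takes over 62 s, if anything falls off the work surface, if the arm or the gripper's body presses on something with over 40 N, if the wrist force passes 120 N, or if a joint passes its speed limit or range.

## Working session

There is one attempt and no reset: what is moved stays moved. The work goes in short steps, Python scripts to look and compute and a shell command to move; the robot and the scene stay as the last step left them, time stands still between calls to the robot, and variables do not carry over. Pictures are saved under pics/ and viewed, and the job is handed in when it is done.

```bash
ls; mkdir -p pics
python3 - <<'E'
from rig import r, optics
import cv2
print(r.sense())
for n in("scene","top"):
    cv2.imwrite(f"pics/{n}0.png",optics.grab_frame(n)); print(optics.camera_params(n))
E
```

```text
pics
{'clock': 0.0, 'qpos': array([ 1.17861341e+00,  3.53671874e-01,  1.63416570e+00,  1.79493300e-06,
        1.15522871e+00, -2.42237088e-03]), 'qvel': array([ 0.000626  ,  0.00042066,  0.00184721, -0.00049321, -0.00138103,
        0.00120233]), 'joint_efforts': array([-1.22715701e-03, -6.05254126e+01, -3.42060256e+01, -1.13157630e-04,
        9.48703353e-03, -8.67748156e-06]), 'eef_pos': array([237.29820843, 577.65203144, 230.53337522]), 'tcp_rot': array([-3.14011903e+00, -5.21076102e-06,  2.75183138e+00]), 'contact_force': array([ 0.1237422 , -0.13694767,  0.22640652]), 'wrist_torque': array([0.00472315, 0.02596205, 0.0312923 ]), 'opening': 1.0043367266780039}
{'fx': 457.54625210057804, 'fy': 457.54625210057804, 'cx': 321.4965466161223, 'cy': 241.04088725850738, 'distortion': array([0.0337552, 0.       , 0.       , 0.       , 0.       ]), 'eye': array([1322.26376476, -290.00001334,  721.72816897]), 'rotation': array([0.85493196, 0.00324057, 1.27147917])}
{'fx': 454.6173441656474, 'fy': 454.6173441656474, 'cx': 325.111091151291, 'cy': 243.3806693645746, 'distortion': array([-0.10546884,  0.        ,  0.        ,  0.        ,  0.        ]), 'eye': array([ 474.83527094,  -78.53536748, 1029.43958075]), 'rotation': array([ 0.11171859,  0.03680669, -1.59313793])}
```

View pics/scene0.png

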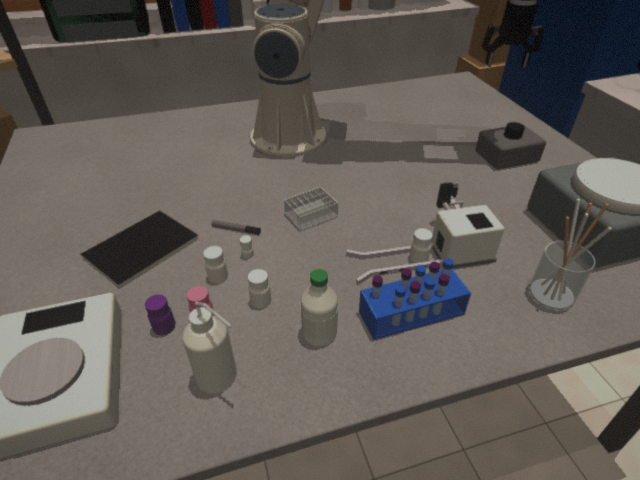

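View pics/top0.png

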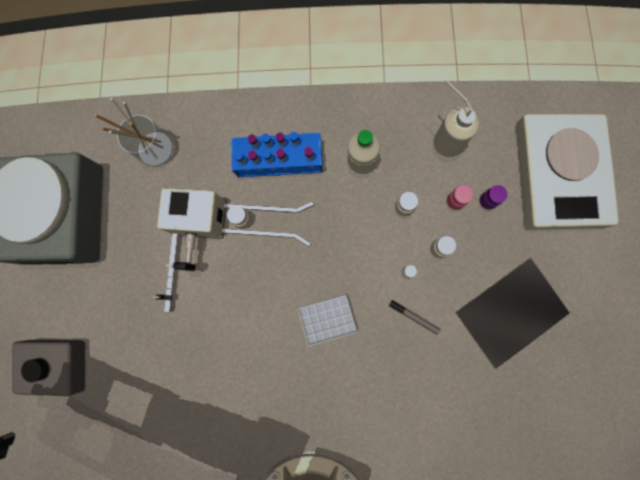

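The top view shows the white-capped jars at about (408,203) and (445,246), the small vial at (410,271), pink at (460,197), purple at (495,196), and bottle_c at (237,215) between the rails. The reader is at (190,212), the grip at (185,266) and the clip at (165,297). The two loose bottles are (408,203) and (445,246). Next I'll measure them and crop in close.

```bash
cat > h.py <<'E'
import numpy as np, cv2
from rig import r, optics
from scipy.spatial.transform import Rotation as R
def cam(n):
    p=optics.camera_params(n); K=np.array([[p['fx'],0,p['cx']],[0,p['fy'],p['cy']],[0,0,1]])
    return K,np.array(p['distortion']),np.array(p['eye']),R.from_euler('xyz',p['rotation']).as_matrix()
F=np.diag([1,-1,-1.])
def proj(n,P):
    K,d,e,M=cam(n); P=np.atleast_2d(np.asarray(P,float))
    c=(P-e)@M@F
    return cv2.projectPoints(c.reshape(-1,1,3),np.zeros(3),np.zeros(3),K,d)[0].reshape(-1,2)
def ray(n,px):
    K,d,e,M=cam(n)
    u=cv2.undistortPoints(np.array(px,float).reshape(-1,1,2),K,d).reshape(-1,2)
    v=np.c_[u,np.ones(len(u))]@F@M.T
    return e,v
def onz(n,px,z):
    e,v=ray(n,px); return e+v*((z-e[2])/v[:,2])[:,None]
def crop(img,x0,y0,x1,y1,k,name):
    cv2.imwrite(f"pics/{name}.png",cv2.resize(img[y0:y1,x0:x1],None,fx=k,fy=k,interpolation=cv2.INTER_CUBIC))
E
python3 - <<'E'
from h import *
np.set_printoptions(precision=1,suppress=True)
print("base proj",proj("top",[0,0,0]),proj("scene",[0,0,0]),proj("scene",[237,578,231]))
im=cv2.imread("pics/top0.png")
crop(im,380,170,520,290,5,"c1"); crop(im,145,180,325,320,4,"c2")
sc=cv2.imread("pics/scene0.png")
crop(sc,340,170,500,290,5,"c3"); crop(sc,130,220,290,340,5,"c4")
E
```

```text
base proj [[311.6 508. ]] [[287.6 136.4]] [[503.6  70.2]]
```

View pics/c1.png

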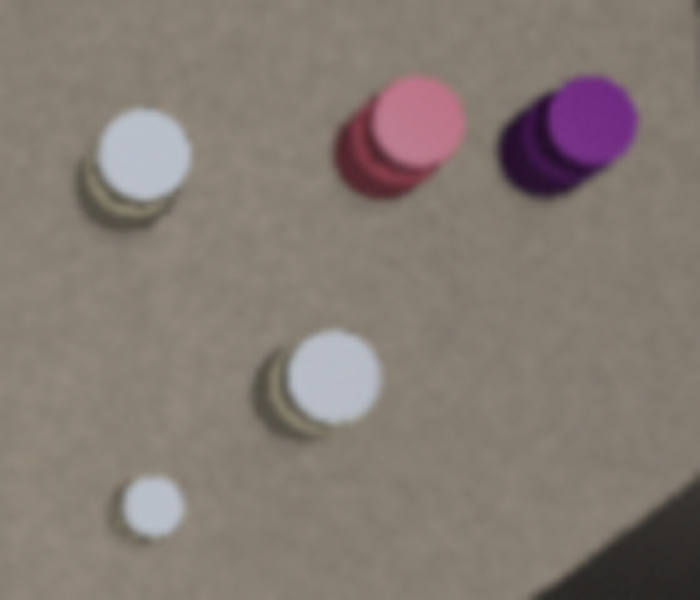

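View pics/c2.png

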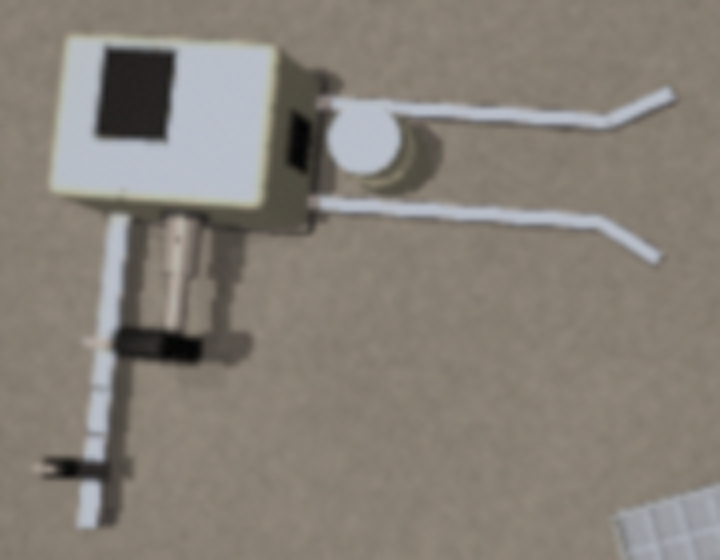

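View pics/c3.png

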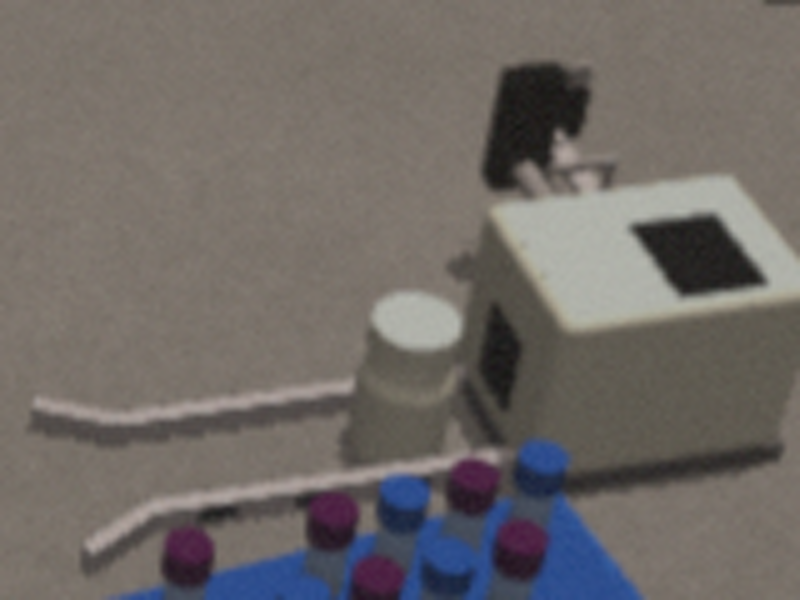

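View pics/c4.png

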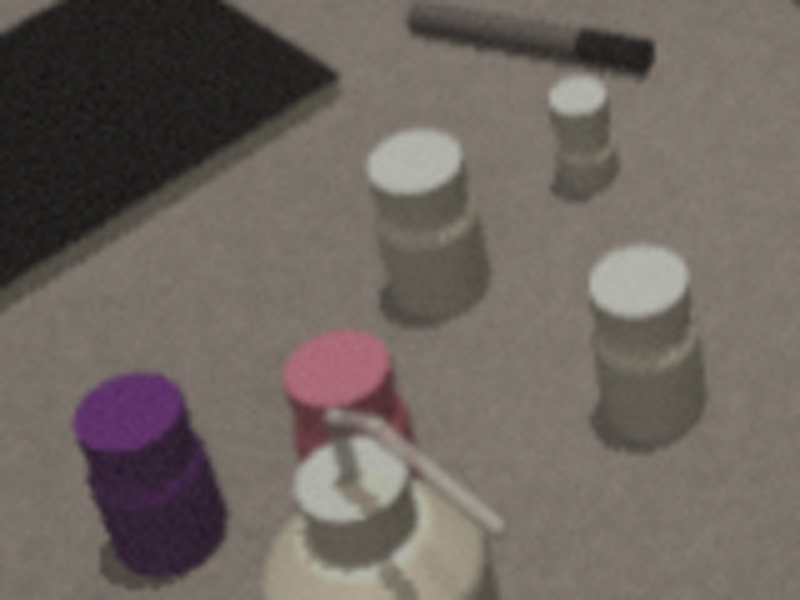

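The crops confirm two white 44 mm jars at top px (409,201) and (447,245). The vial is clearly smaller at (410,271), and the pink and purple jars are decoys. The rails run from px (225,206)/(224,231) to (296,211)/(294,235). The clip's blade is near (155,297). Now the measurements.

Run:
```python
from h import *
np.set_printoptions(precision=1,suppress=True)
im=cv2.imread("pics/top0.png"); hsv=cv2.cvtColor(im,cv2.COLOR_BGR2HSV)
m=((hsv[...,2]>150)&(hsv[...,1]<60)).astype(np.uint8)
n,l,s,c=cv2.connectedComponentsWithStats(m)
for i in range(1,n):
    x,y,w,h,a=s[i]
    if 100<y<330 and 140<x<520 and a>20: print(s[i],c[i])
# caps
for nm,ct,z in(("far",None,75),):
    pass
def comp(cx,cy):
    i=l[cy,cx]; return (l==i)
for (cx,cy),z in(((409,201),75),((447,245),75),((410,271),50)):
    ys,xs=np.nonzero(comp(cx,cy)); p=onz("top",[(xs.mean(),ys.mean())],z)[0]; print("cap",p,"diam",onz("top",[(xs.min(),ys.mean()),(xs.max()+1,ys.mean())],z)[:,1])
# rails: z=14 top surface col-wise centres
for nm,x0,x1,yc in(("up",226,290,lambda x:206+(x-226)*0.071),("lo",228,290,lambda x:231.5+(x-226)*0.055)):
    P=[]
    for x in range(x0,x1,2):
        y0=int(round(yc(x)));col=hsv[y0-5:y0+6,x,2].astype(float)
        w=np.clip(col-145,0,None)
        if w.sum()>0:P.append((x,(w*np.arange(y0-5,y0+6)).sum()/w.sum()))
    W=onz("top",P,14)
    k=np.polyfit(W[:,1],W[:,0],1);res=W[:,0]-np.polyval(k,W[:,1])
    for _ in range(3):
        g=abs(res)<1.5;k=np.polyfit(W[g,1],W[g,0],1);res=W[:,0]-np.polyval(k,W[:,1])
    print(nm,k,g.sum(),len(g),W[0],W[-1])
K=lambda cx,cy:(145+cx/4,180+cy/4)
print("bends",onz("top",[K(607,123),K(600,220)],14))
print("tips",onz("top",[K(673,95),K(660,258)],14))
print("rail start",onz("top",[K(318,102),K(311,203)],14))
print("reader top corners",onz("top",[K(67,37),K(276,45),K(262,205),K(50,192)],100))
print("grip top",onz("top",[K(120,330),K(203,348)],113), "clip blade",onz("top",[K(40,467)],60),onz("top",[K(75,468)],35))
print(onz("top",[K(365,141)],75))
```

```text
[349 136  29  25 357] [362.1 150.5]
[ 157  188   57   44 1747] [186.9 210.8]
[400 191  19  19 270] [408.6 200.2]
[227 202  86  22 507] [254.9 210.6]
[225 229  85  17 292] [268. 234.]
[166 234  11  61 303] [170.6 263.9]
[186 235   6  27  94] [188.3 246.7]
[438 236  18  19 271] [446.6 244.8]
[405 265  12  12 120] [410.5 270.6]
[ 300  296   55   46 1668] [327.5 318.4]
[164 300   6  12  57] [166.6 305.9]
cap [ 670.7 -226.    75. ] diam [-207.6 -248.1]
cap [ 573.  -302.1   75. ] diam [-283.8 -321.9]
cap [ 522.  -227.2   50. ] diam [-215.4 -241.2]
up [  0.1 669.4] 17 31 [678.2 177.9  14. ] [670.7  39.1  14. ]
lo [  0.1 608.5] 31 31 [625.4 177.7  14. ] [611.9  39.8  14. ]
bends [[666.   19.2  14. ]
 [610.5  24.   14. ]]
tips [[681.1 -18.7  14. ]
 [588.   -9.6  14. ]]
rail start [[683.6 186.2  14. ]
 [624.9 189.9  14. ]]
reader top corners [[706.3 302.  100. ]
 [697.4 186.7 100. ]
 [611.9 193.4 100. ]
 [622.3 309.3 100. ]]
grip top [[546.9 264.7 113. ]
 [536.6 220.3 113. ]] clip blade [[476.9 329.2  60. ]] [[476.2 319.3  35. ]]
[[648.8 144.3  75. ]]
```

```bash
cat >> h.py <<'E'
TH=np.radians(4.8); L0=np.array([638.5,21.0])
def lane(x,y): return L0+x*np.array([np.cos(TH),-np.sin(TH)])+y*np.array([np.sin(TH),np.cos(TH)])
YAW=np.pi/2-TH
def to(x,y,z,yaw=None):
    s=r.sense(); M=R.from_euler('xyz',s['tcp_rot'])
    yaw=YAW if yaw is None else yaw
    T=R.from_euler('xyz',[np.pi,0,yaw])
    d=M.inv().apply(np.array([x,y,z])-s['eef_pos']); w=(M.inv()*T).as_rotvec()
    print("t",round(s['clock'],2),"pos",s['eef_pos'].round(1),"F",s['contact_force'].round(1),"op",round(s['opening']*85.4,1),"dp",d.round(1),"ang",w.round(4),"rows",round(max(np.linalg.norm(d)/41.7,np.degrees(np.linalg.norm(w))/7.16),1))
E
python3 - <<'E'
from h import *
np.set_printoptions(precision=1,suppress=True)
im=cv2.imread("pics/top0.png"); hsv=cv2.cvtColor(im,cv2.COLOR_BGR2HSV)
print("pink",onz("top",[(463.5,194.3)],75),"purple",onz("top",[(498.5,194)],75))
print("rack base near edge",onz("top",[(235,174),(321,175)],0),"rack top near",onz("top",[(232,168),(321,165)],50))
print("reagent",onz("top",[(365,138)],160))
P=[]
for nm,x0,x1,yc in(("up",248,290,lambda x:206+(x-226)*0.071),("lo",228,290,lambda x:231.5+(x-226)*0.055)):
    P=[]
    for x in range(x0,x1,1):
        y0=int(round(yc(x)));col=hsv[y0-4:y0+5,x,2].astype(float); w=np.clip(col-130,0,None); P.append((x,(w*np.arange(y0-4,y0+5)).sum()/w.sum()))
    W=onz("top",P,14);k=np.polyfit(W[:,1],W[:,0],1); print(nm,k[0]*57.3,np.polyval(k,[21,100,190]),np.std(W[:,0]-np.polyval(k,W[:,1])))
print("lane",lane(0,0),lane(29,0),lane(-29,0),lane(0,170))
to(670.7,-226,150)
E
```

```text
pink [[ 680.6 -344.4   75. ]] purple [[ 679.5 -420.5   75. ]]
rack base near edge [[761.1 165.3   0. ]
 [751.5 -37.2   0. ]] rack top near [[761.3 160.4  50. ]
 [760.9 -39.7  50. ]]
reagent [[ 781.4 -132.6  160. ]]
up 5.560191375268928 [668.4 676.1 684.8] 0.6009898720286135
lo 4.984721066285506 [611.  617.8 625.7] 0.3978952019796487
lane [638.5  21. ] [667.4  18.6] [609.6  23.4] [652.7 190.4]
t 0.1 pos [237.3 577.7 230.6] F [-0.4  0.4  0.5] op 85.9 dp [-706.2 -578.7   81.4] ang [-0.   0.   1.3] rows 22.0
```

```bash
sed -i 's/radians(4.8); L0=np.array(\[638.5,21.0\])/radians(5.0); L0=np.array([639.2,21.0])/' h.py
python3 -m creep '[{"dp":[-32,-26,0],"angular":[0,0,0.06],"fingers":85},{"dp":[-64,-52,0],"angular":[0,0,0.12],"fingers":80},{"dp":[-96,-78,0],"angular":[0,0,0.18],"fingers":75},{"dp":[-128,-104,0],"angular":[0,0,0.24],"fingers":70},{"dp":[-160,-130,0],"angular":[0,0,0.30],"fingers":65}]' 20
python3 -c "
from h import *
to(670.7,-226,150)"
```

```text
clock: 0.52
eef_pos: [336.3, 395.2, 231.0]
tcp_rot: [-3.141, 0.0, 2.449]
contact_force: [1.4, 0.2, -0.9]
opening: 0.759
t 0.52 pos [336.3 395.2 231. ] F [ 1.4  0.2 -0.9] op 64.8 dp [-653.9 -264.8   81.1] ang [-5.000e-04  3.000e-04  9.659e-01] rows 17.0
```

```bash
python3 -m creep '[{"dp":[-37,-15,0],"angular":[0,0,0.06],"fingers":65},{"dp":[-74,-30,0],"angular":[0,0,0.12],"fingers":65},{"dp":[-111,-45,0],"angular":[0,0,0.18],"fingers":65},{"dp":[-148,-60,0],"angular":[0,0,0.24],"fingers":65},{"dp":[-185,-75,0],"angular":[0,0,0.30],"fingers":65}]' 20
python3 -c "
from h import *
to(670.7,-226,150)"
```

```text
clock: 0.93
eef_pos: [431.4, 219.6, 231.2]
tcp_rot: [-3.141, 0.0, 2.149]
contact_force: [-0.1, 0.9, 0.7]
opening: 0.759
t 0.93 pos [431.4 219.6 231.2] F [-0.1  0.9  0.7] op 64.8 dp [-503.9  -43.1   81.2] ang [-1.000e-04  0.000e+00  6.655e-01] rows 12.3
```

```bash
python3 -m creep '[{"dp":[-41,-4,0],"angular":[0,0,0.06],"fingers":65},{"dp":[-82,-7,0],"angular":[0,0,0.12],"fingers":65},{"dp":[-123,-10,0],"angular":[0,0,0.18],"fingers":65},{"dp":[-164,-14,0],"angular":[0,0,0.24],"fingers":65},{"dp":[-205,-17,0],"angular":[0,0,0.30],"fingers":65}]' 20
python3 -c "
from h import *
to(670.7,-226,120)"
```

```text
clock: 1.35
eef_pos: [529.7, 38.7, 231.2]
tcp_rot: [-3.141, -0.0, 1.849]
contact_force: [0.5, 0.9, -0.2]
opening: 0.765
t 1.35 pos [529.7  38.7 231.2] F [ 0.5  0.9 -0.2] op 65.3 dp [-293.2   63.   111.1] ang [-3.000e-04 -1.000e-04  3.651e-01] rows 7.7
```

```bash
python3 -m creep '[{"dp":[-39,9,0],"angular":[0,0,0.06],"fingers":65},{"dp":[-78,18,0],"angular":[0,0,0.12],"fingers":65},{"dp":[-117,27,0],"angular":[0,0,0.18],"fingers":65},{"dp":[-156,36,0],"angular":[0,0,0.24],"fingers":65},{"dp":[-195,45,0],"angular":[0,0,0.30],"fingers":65}]' 20
python3 -c "
from h import *
to(670.7,-226,120)"
```

```text
clock: 1.77
eef_pos: [627.1, -136.1, 230.9]
tcp_rot: [-3.141, -0.0, 1.549]
contact_force: [0.7, 0.3, -0.1]
opening: 0.757
t 1.77 pos [ 627.1 -136.1  230.9] F [ 0.7  0.3 -0.1] op 64.6 dp [-89.   45.7 110.8] ang [-0.0006 -0.0002  0.065 ] rows 3.6
```

```bash
python3 -m creep '[{"dp":[-30,15,20],"angular":[0,0,0.03],"fingers":65},{"dp":[-60,30,50],"angular":[0,0,0.065],"fingers":65},{"dp":[-89,45.7,80],"angular":[0,0,0.065],"fingers":65},{"dp":[-89,45.7,110],"angular":[0,0,0.065],"fingers":65},{"dp":[-89,45.7,111],"angular":[0,0,0.065],"fingers":65}]' 20
python3 -c "
from h import *
to(670.7,-226,21)
im=optics.grab_frame('scene');crop(im,150,200,330,340,4,'s1')
im=optics.grab_frame('top');crop(im,350,150,510,290,4,'t1')"
```

```text
clock: 2.18
eef_pos: [667.1, -224.8, 112.7]
tcp_rot: [-3.132, -0.002, 1.485]
contact_force: [-2.3, 1.1, -1.2]
opening: 0.756
t 2.18 pos [ 667.1 -224.8  112.7] F [-2.3  1.1 -1.2] op 64.6 dp [-1.1  4.6 91.6] ang [-0.0097 -0.0021  0.0011] rows 2.2
```

View pics/s1.png

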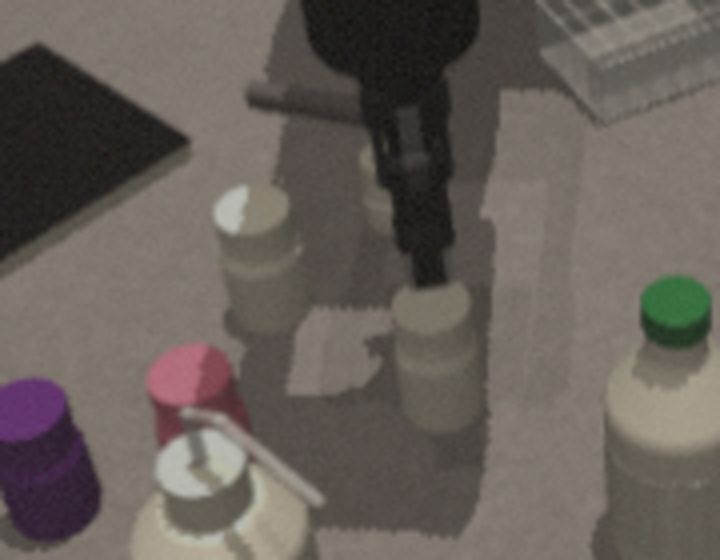

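View pics/t1.png

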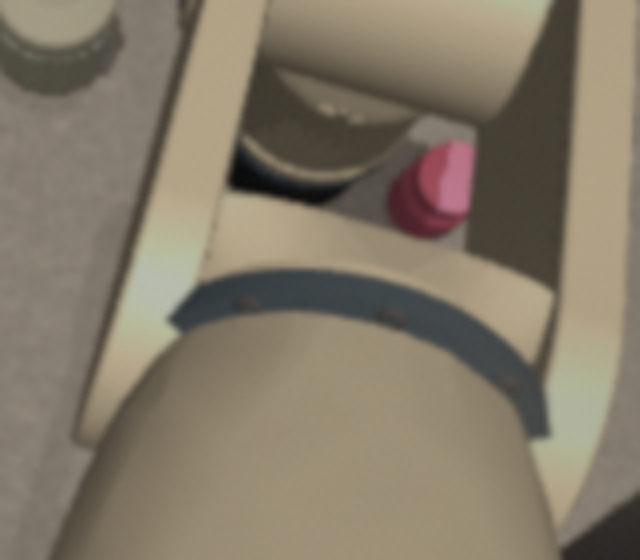

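```bash
python3 -m creep '[{"dp":[-1,4,0],"angular":[0,0,0],"fingers":65},{"dp":[-1,4,30],"angular":[0,0,0],"fingers":65},{"dp":[-1,4,65],"angular":[0,0,0],"fingers":65},{"dp":[-1,4,90],"angular":[0,0,0],"fingers":65},{"dp":[-1,4,94],"angular":[0,0,0],"fingers":65}]' 20
python3 -m creep '[{"dp":[0,0,0],"angular":[0,0,0],"fingers":65},{"dp":[0,0,0],"angular":[0,0,0],"fingers":65}]' 20
python3 -c "
from h import *
to(670.7,-226,16)
im=optics.grab_frame('scene');crop(im,150,200,330,340,4,'s2')"
```

```text
clock: 2.7
eef_pos: [673.3, -223.8, 24.3]
tcp_rot: [-3.138, -0.001, 1.488]
contact_force: [-1.1, 0.5, -0.1]
opening: 0.763
clock: 2.87
eef_pos: [676.4, -225.3, 29.0]
tcp_rot: [3.138, 0.001, 1.487]
contact_force: [0.1, 0.3, 0.8]
opening: 0.76
t 2.87 pos [ 676.4 -225.3   29. ] F [0.1 0.3 0.8] op 64.9 dp [-1.2 -5.6 13. ] ang [0.0033 0.0008 0.0039] rows 0.3
```

View pics/s2.png

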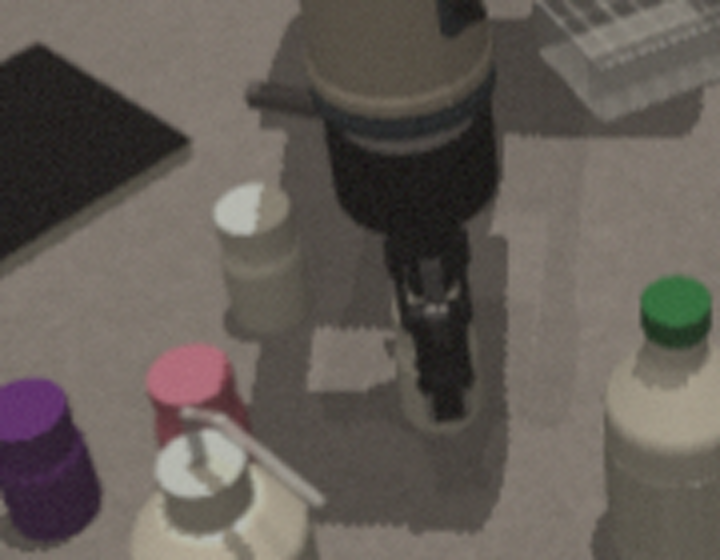

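The jaws now straddle the far jar (scene crop px (440,360)), with one finger in front and no contact force. I'll correct the offset and lower.

```bash
python3 -m creep '[{"dp":[-1,-3,6],"angular":[0,0,0],"fingers":65},{"dp":[-1,-5,12],"angular":[0,0,0],"fingers":60},{"dp":[-1,-5,12],"angular":[0,0,0],"fingers":56},{"dp":[-1,-5,12],"angular":[0,0,0],"fingers":56}]' 20
python3 -c "
from h import *
to(670.7,-226,16)"
```

```text
clock: 3.25
eef_pos: [669.1, -225.8, 14.2]
tcp_rot: [-3.141, -0.0, 1.487]
contact_force: [-0.3, -0.3, 0.7]
opening: 0.657
t 3.25 pos [ 669.1 -225.8   14.2] F [-0.3 -0.3  0.7] op 56.2 dp [-0.   1.6 -1.8] ang [-0.0006 -0.0001  0.0031] rows 0.1
```

```bash
python3 -m creep '[{"dp":[0,1,-1],"angular":[0,0,0],"fingers":50},{"dp":[0,1,-1],"angular":[0,0,0],"fingers":46},{"dp":[0,1,-1],"angular":[0,0,0],"fingers":42},{"dp":[0,1,-1],"angular":[0,0,0],"fingers":38},{"dp":[0,1,-1],"angular":[0,0,0],"fingers":38}]' 20
python3 -c "
from h import *
p=lane(0,-45);print(p);to(p[0],p[1],15)
im=optics.grab_frame('scene');crop(im,150,200,330,340,4,'s3')"
```

```text
clock: 3.67
eef_pos: [671.0, -226.1, 15.8]
tcp_rot: [3.141, 0.0, 1.487]
contact_force: [0.4, -0.6, 3.7]
opening: 0.507
[635.27799158 -23.82876141]
t 3.67 pos [ 671.  -226.1   15.8] F [ 0.4 -0.6  3.7] op 43.3 dp [198.6 -52.6   0.7] ang [0.001  0.0003 0.0033] rows 4.9
```

View pics/s3.png

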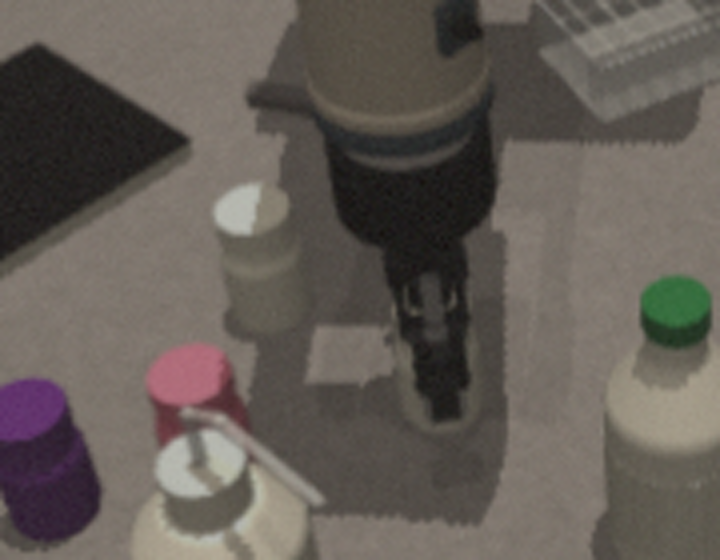

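Gripped (opening 43.3 mm ≈ 44 mm jar, with a slight downward load). Now sliding toward the flare.

```bash
python3 -m creep '[{"dp":[5,-1.5,0.5],"angular":[0,0,0],"fingers":38},{"dp":[17,-4.5,0.5],"angular":[0,0,0],"fingers":38},{"dp":[34,-9,0.5],"angular":[0,0,0],"fingers":38},{"dp":[54,-14.5,0.5],"angular":[0,0,0],"fingers":38},{"dp":[74,-19.5,0.5],"angular":[0,0,0],"fingers":38}]' 20
python3 -c "
from h import *
p=lane(0,-45);to(p[0],p[1],15)"
```

```text
clock: 4.13
eef_pos: [658.2, -150.8, 15.8]
tcp_rot: [3.139, 0.001, 1.486]
contact_force: [1.0, -3.1, 7.3]
opening: 0.502
t 4.13 pos [ 658.2 -150.8   15.8] F [ 1.  -3.1  7.3] op 42.9 dp [124.6 -33.6   0.5] ang [0.0027 0.0011 0.0028] rows 3.1
```

```bash
python3 -m creep '[{"dp":[24,-6.5,0],"angular":[0,0,0],"fingers":38},{"dp":[49,-13,0],"angular":[0,0,0],"fingers":38},{"dp":[74,-20,0],"angular":[0,0,0],"fingers":38},{"dp":[99,-27,0],"angular":[0,0,0],"fingers":38},{"dp":[118,-32,0],"angular":[0,0,0],"fingers":38}]' 20
python3 -m creep '[{"dp":[4,-1,0],"angular":[0,0,0],"fingers":38},{"dp":[4,-1,0],"angular":[0,0,0],"fingers":38}]' 20
python3 -c "
from h import *
p=lane(0,-45);to(p[0],p[1],15)
im=optics.grab_frame('scene');crop(im,270,180,450,320,4,'s4')
p=lane(0,77);to(p[0],p[1],15)"
```

```text
clock: 4.55
eef_pos: [635.9, -29.0, 15.7]
tcp_rot: [3.139, 0.0, 1.487]
contact_force: [0.1, -2.8, 6.5]
opening: 0.503
clock: 4.72
eef_pos: [635.1, -24.3, 15.7]
tcp_rot: [3.14, -0.001, 1.488]
contact_force: [-0.4, 4.5, 8.4]
opening: 0.504
t 4.72 pos [635.1 -24.3  15.7] F [-0.4  4.5  8.4] op 43.0 dp [0.4 0.2 0.7] ang [ 0.0013 -0.0005  0.0049] rows 0.0
t 4.77 pos [635.2 -24.6  15.7] F [-1.8  3.2  9.8] op 43.1 dp [122.8   0.6   0.8] ang [ 0.0012 -0.0008  0.0043] rows 2.9
```

View pics/s4.png

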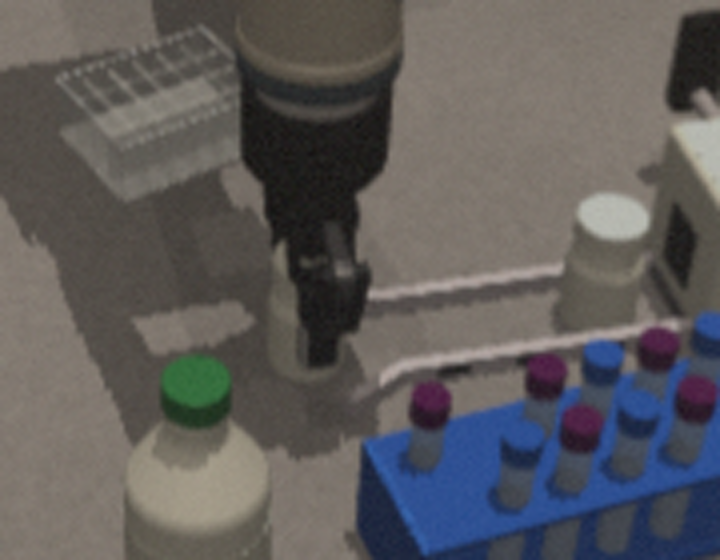

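```bash
python3 -c "
from h import *
P=proj('scene',[[x,-24,z] for x in(659,664,670) for z in(0,14,20,25)]);print(((P-[270,180])*4).round(0).tolist())"
```

```text
[[316.0, 384.0], [317.0, 366.0], [318.0, 358.0], [318.0, 351.0], [319.0, 390.0], [320.0, 372.0], [321.0, 364.0], [321.0, 357.0], [323.0, 397.0], [324.0, 379.0], [325.0, 371.0], [325.0, 365.0]]
```

Fingertips are about 20 mm up, clear of the 14 mm rails. The jar stands at the flare (px (305,370)). Sliding it in.

```bash
python3 -m creep '[{"dp":[6,0,0],"angular":[0,0,0],"fingers":38},{"dp":[18,0,0],"angular":[0,0,0],"fingers":38},{"dp":[30,0,0],"angular":[0,0,0],"fingers":38},{"dp":[42,0,0],"angular":[0,0,0],"fingers":38},{"dp":[52,0,0],"angular":[0,0,0],"fingers":38}]' 20
python3 -c "
from h import *
p=lane(0,77);to(p[0],p[1],15)"
```

```text
clock: 5.18
eef_pos: [639.9, 25.8, 15.8]
tcp_rot: [3.14, 0.001, 1.487]
contact_force: [-0.0, -4.7, 8.6]
opening: 0.501
t 5.18 pos [639.9  25.8  15.8] F [-0.  -4.7  8.6] op 42.8 dp [72.2 -0.   0.7] ang [0.0019 0.0005 0.0035] rows 1.7
```

No rail contact (lateral force is about 0). Continuing.

```bash
python3 -m creep '[{"dp":[12,0,0],"angular":[0,0,0],"fingers":38},{"dp":[26,0,0],"angular":[0,0,0],"fingers":38},{"dp":[42,0,0],"angular":[0,0,0],"fingers":38},{"dp":[58,0,0],"angular":[0,0,0],"fingers":38},{"dp":[70,0,0],"angular":[0,0,0],"fingers":38}]' 20
python3 -m creep '[{"dp":[2,0,0],"angular":[0,0,0],"fingers":38},{"dp":[2,0,0],"angular":[0,0,0],"fingers":38}]' 20
python3 -c "
from h import *
p=lane(0,77);to(p[0],p[1],15)
im=optics.grab_frame('scene');crop(im,340,180,500,320,4,'s5')"
```

```text
clock: 5.6
eef_pos: [645.8, 96.0, 15.8]
tcp_rot: [3.14, 0.0, 1.487]
contact_force: [-0.2, -5.2, 8.9]
opening: 0.503
clock: 5.77
eef_pos: [646.0, 98.7, 15.8]
tcp_rot: [3.14, -0.001, 1.488]
contact_force: [-0.1, 3.1, 7.6]
opening: 0.508
t 5.77 pos [646.   98.7  15.8] F [-0.1  3.1  7.6] op 43.4 dp [-1.  -0.   0.8] ang [ 0.002  -0.0007  0.0042] rows 0.0
```

View pics/s5.png

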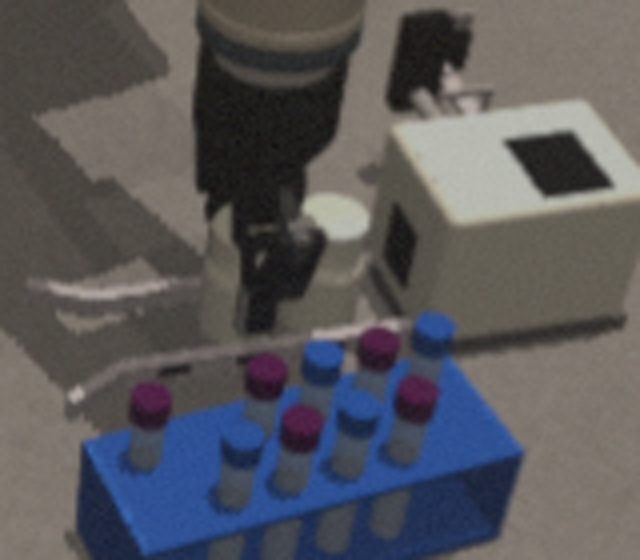

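The jar is between the rails, just behind bottle_c and upright. Releasing gently, then lifting.

```bash
python3 -m creep '[{"dp":[0,0,0],"angular":[0,0,0],"fingers":46},{"dp":[0,0,0],"angular":[0,0,0],"fingers":52},{"dp":[0,0,0],"angular":[0,0,0],"fingers":58},{"dp":[0,0,-3],"angular":[0,0,0],"fingers":60},{"dp":[0,0,-15],"angular":[0,0,0],"fingers":60}]' 20
python3 -m creep '[{"dp":[0,0,-25],"angular":[0,0,0],"fingers":60},{"dp":[0,0,-60],"angular":[0,0,0],"fingers":60},{"dp":[0,0,-100],"angular":[0,0,0],"fingers":60},{"dp":[-41,-5,-110],"angular":[0,0,0],"fingers":60},{"dp":[-82,-10,-120],"angular":[0,0,0],"fingers":60}]' 20
python3 -c "
from h import *
im=optics.grab_frame('scene');crop(im,340,180,500,320,4,'s6')
to(573,-302.1,140)"
```

```text
clock: 6.23
eef_pos: [643.4, 97.0, 28.3]
tcp_rot: [-3.138, 0.001, 1.487]
contact_force: [-0.3, 0.6, -0.4]
opening: 0.703
clock: 6.65
eef_pos: [630.2, 18.7, 153.2]
tcp_rot: [3.136, -0.001, 1.49]
contact_force: [1.4, -0.8, -0.1]
opening: 0.702
t 6.7 pos [628.3  11.2 153.9] F [-0.9 -4.6  0.8] op 59.9 dp [-316.8  -29.    14.7] ang [0.0039 0.0029 0.0037] rows 7.6
```

View pics/s6.png

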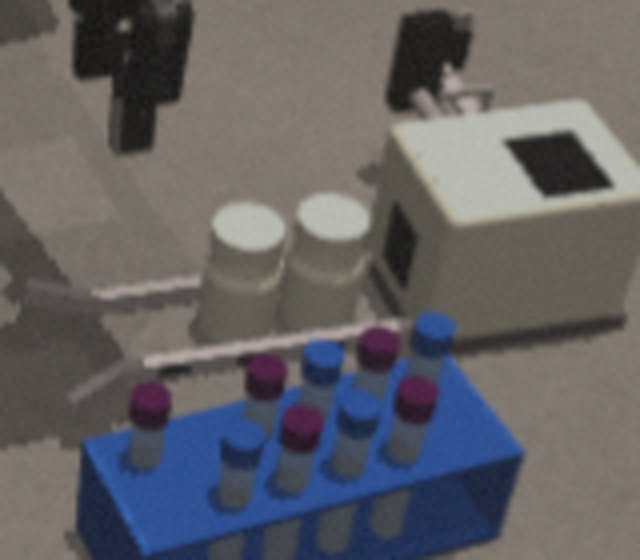

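The first jar now stands upright in the lane (px (245,265)) just behind bottle_c. On to the second.

```bash
python3 -m creep '[{"dp":[-40,-4,0],"angular":[0,0,0],"fingers":62},{"dp":[-81,-8,0],"angular":[0,0,0],"fingers":65},{"dp":[-122,-12,0],"angular":[0,0,0],"fingers":65},{"dp":[-163,-16,0],"angular":[0,0,0],"fingers":65},{"dp":[-204,-20,0],"angular":[0,0,0],"fingers":65}]' 20
python3 -m creep '[{"dp":[-35,-4,5],"angular":[0,0,0],"fingers":65},{"dp":[-70,-7,10],"angular":[0,0,0],"fingers":65},{"dp":[-90,-8,15],"angular":[0,0,0],"fingers":65},{"dp":[-90,-8,15],"angular":[0,0,0],"fingers":65}]' 20
python3 -c "
from h import *
to(573,-302.1,16)"
```

```text
clock: 7.12
eef_pos: [590.8, -185.4, 150.4]
tcp_rot: [3.141, 0.0, 1.487]
contact_force: [0.7, 0.6, -0.0]
opening: 0.761
clock: 7.45
eef_pos: [574.7, -276.6, 134.4]
tcp_rot: [-3.141, 0.001, 1.483]
contact_force: [0.2, 0.1, 0.4]
opening: 0.758
t 7.45 pos [ 574.7 -276.6  134.4] F [0.2 0.1 0.4] op 64.7 dp [-25.5   0.6 118.4] ang [-0.0003  0.001  -0.0003] rows 2.9
```

```bash
python3 -m creep '[{"dp":[-20,0.5,0],"angular":[0,0,0],"fingers":65},{"dp":[-25.5,0.5,0],"angular":[0,0,0],"fingers":65},{"dp":[-25.5,0.5,25],"angular":[0,0,0],"fingers":65},{"dp":[-25.5,0.5,45],"angular":[0,0,0],"fingers":65},{"dp":[-25.5,0.5,45],"angular":[0,0,0],"fingers":65}]' 20
python3 -m creep '[{"dp":[0,0,0],"angular":[0,0,0],"fingers":65}]' 20
python3 -c "
from h import *
to(573,-302.1,16)
im=optics.grab_frame('scene');crop(im,130,180,310,320,4,'s7')"
```

```text
clock: 7.87
eef_pos: [572.3, -296.1, 86.4]
tcp_rot: [-3.137, -0.002, 1.487]
contact_force: [-0.7, 0.8, -0.9]
opening: 0.761
clock: 7.95
eef_pos: [573.9, -296.9, 89.1]
tcp_rot: [-3.14, -0.001, 1.487]
contact_force: [0.4, -0.6, 0.2]
opening: 0.757
t 7.95 pos [ 573.9 -296.9   89.1] F [ 0.4 -0.6  0.2] op 64.6 dp [-5.3 -0.3 73.1] ang [-0.0019 -0.001   0.0037] rows 1.8
```

View pics/s7.png

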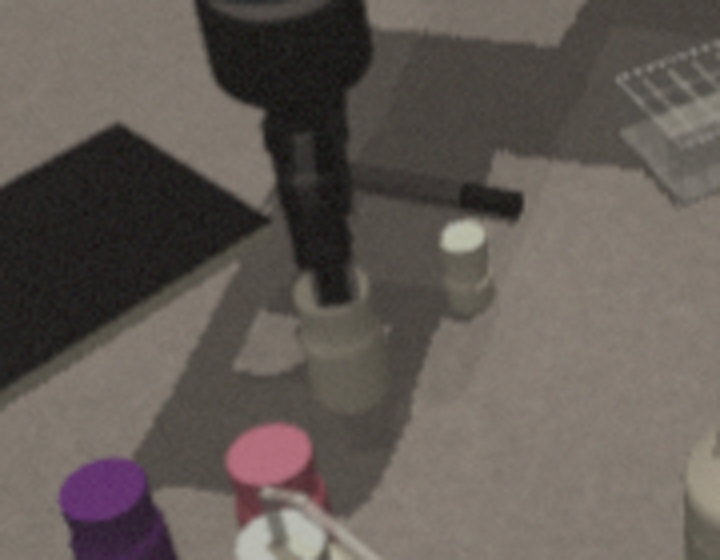

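```bash
python3 -m creep '[{"dp":[-5.3,0,0],"angular":[0,0,0.003],"fingers":65},{"dp":[-5.3,0,15],"angular":[0,0,0.003],"fingers":65},{"dp":[-5.3,0,40],"angular":[0,0,0.003],"fingers":65},{"dp":[-5.3,0,60],"angular":[0,0,0.003],"fingers":65},{"dp":[-5.3,0,66],"angular":[0,0,0.003],"fingers":65}]' 20
python3 -m creep '[{"dp":[0,0,0],"angular":[0,0,0],"fingers":62},{"dp":[0,0,0],"angular":[0,0,0],"fingers":60}]' 20
python3 -c "
from h import *
to(573,-302.1,16)"
```

```text
clock: 8.42
eef_pos: [573.1, -303.0, 22.1]
tcp_rot: [-3.14, -0.001, 1.484]
contact_force: [-1.0, 0.1, -0.7]
opening: 0.76
clock: 8.58
eef_pos: [574.6, -303.7, 24.5]
tcp_rot: [3.141, 0.0, 1.484]
contact_force: [0.1, -0.6, -0.8]
opening: 0.701
t 8.58 pos [ 574.6 -303.7   24.5] F [ 0.1 -0.6 -0.8] op 59.9 dp [ 1.4 -1.7  8.5] ang [0.0011 0.0004 0.0002] rows 0.2
```

```bash
python3 -m creep '[{"dp":[1.4,-1.5,4],"angular":[0,0,0],"fingers":58},{"dp":[1.4,-1.5,8.5],"angular":[0,0,0],"fingers":56},{"dp":[1.4,-1.5,8.5],"angular":[0,0,0],"fingers":54},{"dp":[1.4,-1.5,8.5],"angular":[0,0,0],"fingers":50},{"dp":[1.4,-1.5,8.5],"angular":[0,0,0],"fingers":46}]' 20
python3 -m creep '[{"dp":[0,0,0],"angular":[0,0,0],"fingers":42},{"dp":[0,0,0],"angular":[0,0,0],"fingers":38},{"dp":[0,0,0],"angular":[0,0,0],"fingers":38}]' 20
python3 -c "
from h import *
p=lane(0,-60);to(p[0],p[1],15)
im=optics.grab_frame('scene');crop(im,130,180,310,320,4,'s8')"
```

```text
clock: 9.0
eef_pos: [572.7, -301.8, 15.2]
tcp_rot: [3.141, 0.0, 1.484]
contact_force: [0.9, -0.6, -0.2]
opening: 0.536
clock: 9.25
eef_pos: [572.8, -301.9, 15.4]
tcp_rot: [3.141, 0.0, 1.484]
contact_force: [-0.5, 1.1, 4.4]
opening: 0.507
t 9.25 pos [ 572.8 -301.9   15.4] F [-0.5  1.1  4.4] op 43.3 dp [267.4  38.1   0.3] ang [0.0006 0.0002 0.0003] rows 6.5
```

View pics/s8.png

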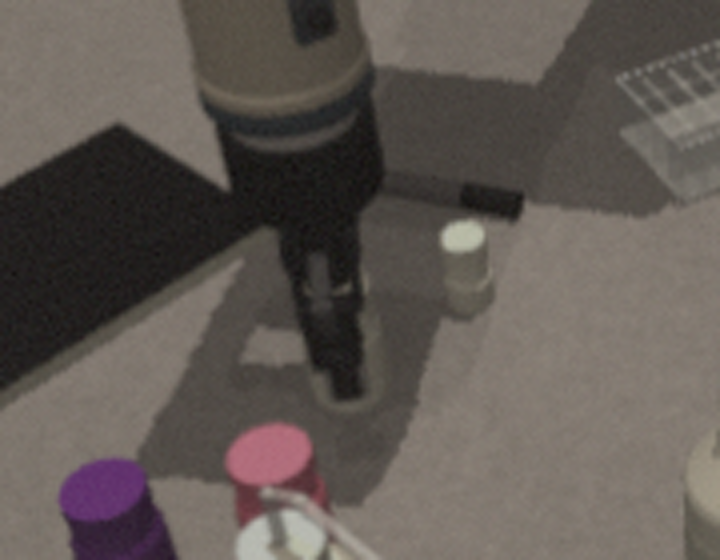

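The jar is gripped and upright at px (345,370). I'll veer away from the vial first.

```bash
python3 -m creep '[{"dp":[4,3,0.3],"angular":[0,0,0],"fingers":38},{"dp":[14,10,0.3],"angular":[0,0,0],"fingers":38},{"dp":[30,19,0.3],"angular":[0,0,0],"fingers":38},{"dp":[48,27,0.3],"angular":[0,0,0],"fingers":38},{"dp":[70,33,0.3],"angular":[0,0,0],"fingers":38}]' 20
python3 -m creep '[{"dp":[23,3,0],"angular":[0,0,0],"fingers":38},{"dp":[48,4,0],"angular":[0,0,0],"fingers":38},{"dp":[73,5,0],"angular":[0,0,0],"fingers":38},{"dp":[98,5,0],"angular":[0,0,0],"fingers":38},{"dp":[123,5,0],"angular":[0,0,0],"fingers":38}]' 20
python3 -c "
from h import *
p=lane(0,-60);to(p[0],p[1],15)"
```

```text
clock: 9.72
eef_pos: [612.7, -235.8, 15.4]
tcp_rot: [3.14, 0.001, 1.483]
contact_force: [-0.7, -2.4, 7.9]
opening: 0.505
clock: 10.13
eef_pos: [628.2, -112.3, 15.4]
tcp_rot: [3.139, 0.001, 1.484]
contact_force: [0.6, -3.1, 5.6]
opening: 0.507
t 10.13 pos [ 628.2 -112.3   15.4] F [ 0.6 -3.1  5.6] op 43.3 dp [73.8 -0.6  0.4] ang [0.0021 0.0009 0.0004] rows 1.8
```

```bash
python3 -m creep '[{"dp":[20,0,0],"angular":[0,0,0],"fingers":38},{"dp":[40,-0.5,0],"angular":[0,0,0],"fingers":38},{"dp":[58,-0.5,0],"angular":[0,0,0],"fingers":38},{"dp":[70,-0.5,0],"angular":[0,0,0],"fingers":38},{"dp":[73,-0.5,0],"angular":[0,0,0],"fingers":38}]' 20
python3 -c "
from h import *
p=lane(0,33);to(p[0],p[1],15)"
```

```text
clock: 10.55
eef_pos: [633.9, -38.6, 15.4]
tcp_rot: [3.14, 0.0, 1.486]
contact_force: [0.3, -3.5, 6.4]
opening: 0.512
t 10.55 pos [633.9 -38.6  15.4] F [ 0.3 -3.5  6.4] op 43.7 dp [92.8  0.2  0.3] ang [0.0018 0.0003 0.0021] rows 2.2
```

```bash
python3 -m creep '[{"dp":[12,0,0],"angular":[0,0,0],"fingers":38},{"dp":[25,0,0],"angular":[0,0,0],"fingers":38},{"dp":[39,0,0],"angular":[0,0,0],"fingers":38},{"dp":[53,0,0],"angular":[0,0,0],"fingers":38},{"dp":[66,0,0],"angular":[0,0,0],"fingers":38}]' 20
python3 -m creep '[{"dp":[12,0,0],"angular":[0,0,0],"fingers":38},{"dp":[20,0,0],"angular":[0,0,0],"fingers":38},{"dp":[24,0,0],"angular":[0,0,0],"fingers":38},{"dp":[24,0,0],"angular":[0,0,0],"fingers":38},{"dp":[24,0,0],"angular":[0,0,0],"fingers":38}]' 20
python3 -c "
from h import *
p=lane(0,33);to(p[0],p[1],15)
im=optics.grab_frame('scene');crop(im,340,180,500,320,4,'s9')"
```

```text
clock: 10.97
eef_pos: [639.6, 25.9, 15.4]
tcp_rot: [3.14, 0.0, 1.484]
contact_force: [-0.1, -3.3, 7.1]
opening: 0.511
clock: 11.38
eef_pos: [641.7, 50.4, 15.4]
tcp_rot: [3.14, -0.001, 1.484]
contact_force: [-0.2, 4.4, 7.0]
opening: 0.509
t 11.38 pos [641.7  50.4  15.4] F [-0.2  4.4  7. ] op 43.5 dp [3.5 0.  0.4] ang [ 0.0018 -0.0008  0.0006] rows 0.1
```

View pics/s9.png

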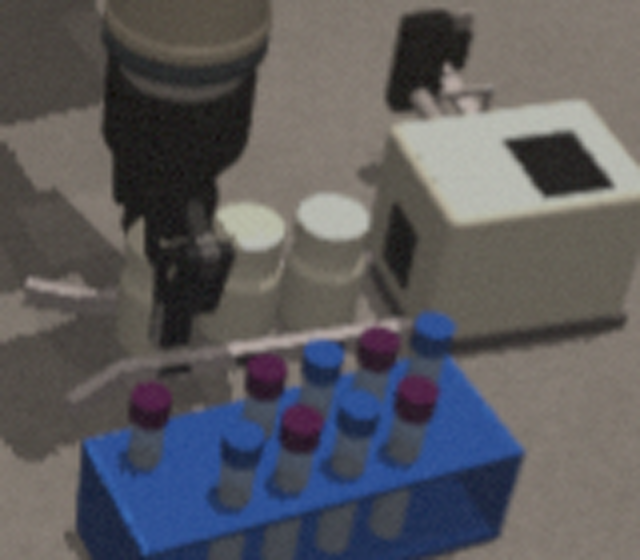

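It's about 7 mm past the mouth; I'll push it 6 mm deeper for margin, touching the next jar.

```bash
python3 -m creep '[{"dp":[3,0,0],"angular":[0,0,0],"fingers":38},{"dp":[6,0,0],"angular":[0,0,0],"fingers":38},{"dp":[7,0,0],"angular":[0,0,0],"fingers":38},{"dp":[7,0,0],"angular":[0,0,0],"fingers":38}]' 20
python3 -m creep '[{"dp":[0,0,0],"angular":[0,0,0],"fingers":46},{"dp":[0,0,0],"angular":[0,0,0],"fingers":52},{"dp":[0,0,0],"angular":[0,0,0],"fingers":58},{"dp":[0,0,-3],"angular":[0,0,0],"fingers":60},{"dp":[0,0,-15],"angular":[0,0,0],"fingers":60}]' 20
python3 -m creep '[{"dp":[0,0,-25],"angular":[0,0,0],"fingers":60},{"dp":[0,0,-60],"angular":[0,0,0],"fingers":60},{"dp":[0,0,-100],"angular":[0,0,0],"fingers":60},{"dp":[0,-40,-110],"angular":[0,0,0],"fingers":60},{"dp":[0,-80,-120],"angular":[0,0,0],"fingers":60}]' 20
python3 -m creep '[{"dp":[0,-40,0],"angular":[0,0,0],"fingers":55},{"dp":[0,-60,0],"angular":[0,0,0],"fingers":50}]' 60
python3 - <<'E'
from h import *
np.set_printoptions(precision=1,suppress=True)
im=optics.grab_frame('scene');crop(im,340,180,500,320,4,'s10');cv2.imwrite("pics/sf.png",im)
im=optics.grab_frame('top');crop(im,145,180,325,320,4,'t10');cv2.imwrite("pics/tf.png",im)
to(540,243,150)
E
```

```text
clock: 11.77
eef_pos: [642.3, 56.4, 15.4]
tcp_rot: [3.14, 0.0, 1.484]
contact_force: [-0.4, -0.8, 7.1]
opening: 0.507
clock: 12.18
eef_pos: [639.8, 56.5, 28.2]
tcp_rot: [-3.138, 0.001, 1.484]
contact_force: [-1.4, -1.2, -0.2]
opening: 0.701
clock: 12.6
eef_pos: [563.8, 63.7, 153.0]
tcp_rot: [3.135, -0.001, 1.483]
contact_force: [-1.2, 0.1, -0.3]
opening: 0.704
clock: 12.77
eef_pos: [497.7, 68.8, 150.7]
tcp_rot: [-3.14, 0.0, 1.484]
contact_force: [1.0, 0.4, -0.9]
opening: 0.584
t 12.87 pos [498.3  68.9 150.5] F [0.4 0.2 0.1] op 49.9 dp [177.1  26.5   0.4] ang [-0.  0.  0.] rows 4.3
```

View pics/s10.png

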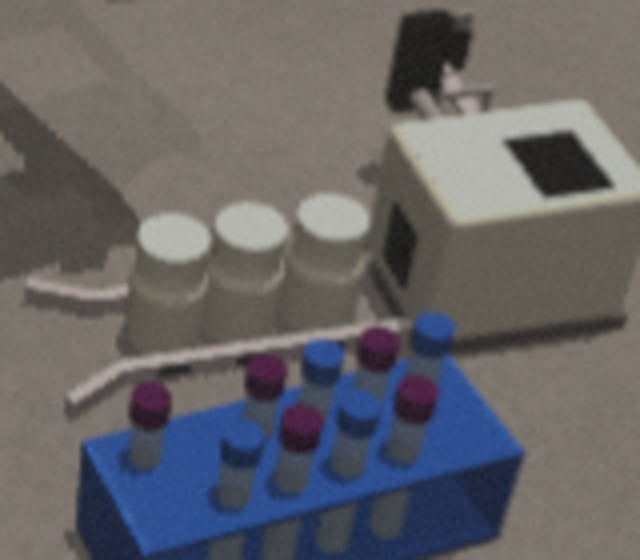

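View pics/t10.png

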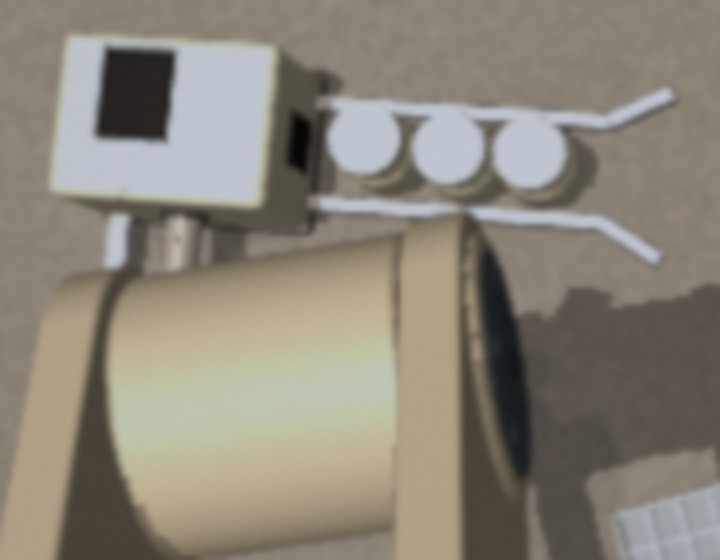

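All three caps are in line between the rails: top crop (365,142), (450,150), (530,152). I'll check the last jar's position, then measure the grip and mark at higher zoom.

Run:
```python
from h import *
np.set_printoptions(precision=1,suppress=True)
for c in((365,142),(450,150),(530,152)):
    p=onz("top",[(145+c[0]/4,180+c[1]/4)],75)[0,:2]-L0
    print("lane xy",p@[np.cos(TH),-np.sin(TH)],p@[np.sin(TH),np.cos(TH)])
im=cv2.imread("pics/top0.png");im=cv2.convertScaleAbs(im,alpha=1.6)
crop(im,150,228,210,315,8,"g1")
im=cv2.imread("pics/sf.png");im=cv2.convertScaleAbs(im,alpha=1.8)
crop(im,425,170,505,225,9,"g2")
```

```text
lane xy -1.7546609975860918 123.65344403915776
lane xy -3.4890156759727695 77.04556181929011
lane xy -2.1021599232090575 33.803430157212354
```

View pics/g1.png

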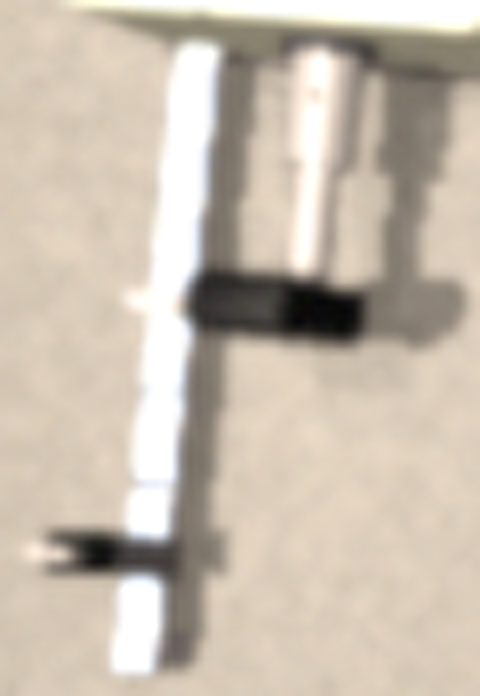

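View pics/g2.png

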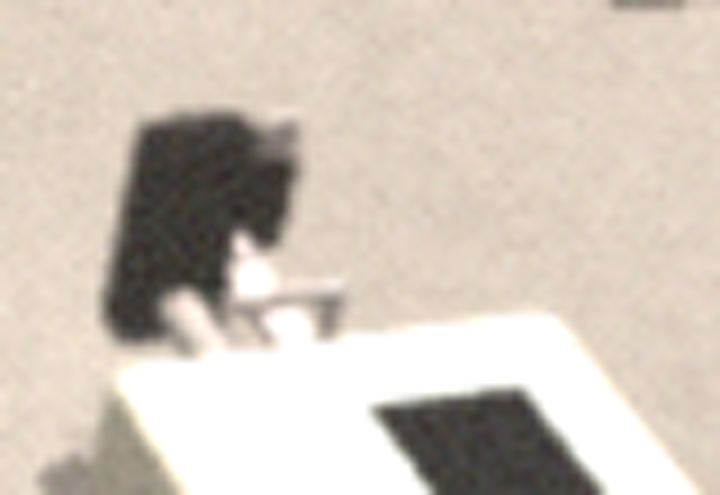

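Run:
```python
from h import *
np.set_printoptions(precision=1,suppress=True)
K=lambda x,y:(150+x/8,228+y/8)
def LX(p): q=p[:2]-L0; return np.array([q@[np.cos(TH),-np.sin(TH)],q@[np.sin(TH),np.cos(TH)]])
for n,c,z in(("grip top ctr",(240,303),113),("grip top left",(190,302),113),("grip bottom right",(365,313),47),("pointer",(125,299),32),("pointer mid",(150,300),32),("blade top far",(28,552),60),("blade",(60,552),55),("clip base",(150,555),20),("bar edge at reader",(200,45),14),("bar end",(135,668),14),("tube",(330,50),60)):
    w=onz("top",[K(*c)],z)[0]; print(n,w,"lane",LX(w))
```

```text
grip top ctr [539.6 253.9 113. ] lane [-119.5  223.3]
grip top left [540.2 267.3 113. ] lane [-120.1  236.7]
grip bottom right [540.8 242.1  47. ] lane [-117.3  211.7]
pointer [547.2 316.9  32. ] lane [-117.4  286.7]
pointer mid [546.8 309.5  32. ] lane [-117.2  279.4]
blade top far [476.4 332.7  60. ] lane [-189.3  296.3]
blade [476.3 325.6  55. ] lane [-188.8  289.2]
clip base [475.2 313.5  20. ] lane [-188.9  277.1]
bar edge at reader [621.5 302.7  14. ] lane [-42.2 279.1]
bar end [443.2 320.   14. ] lane [-221.3  280.8]
tube [612.4 248.4  60. ] lane [-46.5 224.2]
```

Grip centre is at lane (-119, 224), which matches the given geometry (-45-67-8 = -120). The mark is at lane x ≈ -189, so the pull is about 70 mm, within 50–80. The three jars sit at lane y 34, 77 and 124, all inside 0–170. Next, I'll take the grip.

```bash
python3 -m creep '[{"dp":[37,5,0],"angular":[0,0,0],"fingers":50},{"dp":[75,10,0],"angular":[0,0,0],"fingers":50},{"dp":[113,16,0],"angular":[0,0,0],"fingers":50},{"dp":[150,21,0],"angular":[0,0,0],"fingers":50},{"dp":[177,25,0],"angular":[0,0,0],"fingers":50}]' 60
python3 -m creep '[{"dp":[0,0,0],"angular":[0,0,0],"fingers":50}]'
python3 - <<'E'
from h import *
p=lane(-119,224);print(p);to(p[0],p[1],76)
im=optics.grab_frame('scene');im=cv2.convertScaleAbs(im,alpha=1.8)
crop(im,395,110,515,230,5,"g3")
E
```

```text
clock: 13.28
eef_pos: [544.0, 246.2, 150.6]
tcp_rot: [3.14, -0.002, 1.484]
contact_force: [0.1, -0.5, 1.3]
opening: 0.584
clock: 13.37
eef_pos: [544.8, 248.1, 150.6]
tcp_rot: [3.138, -0.003, 1.486]
contact_force: [0.0, 0.1, 0.6]
opening: 0.585
[540.1757173  254.51914576]
t 13.37 pos [544.8 248.1 150.6] F [0.  0.1 0.6] op 49.9 dp [ 5.8 -5.4 74.6] ang [ 0.0032 -0.0031  0.0029] rows 1.8
```

View pics/g3.png

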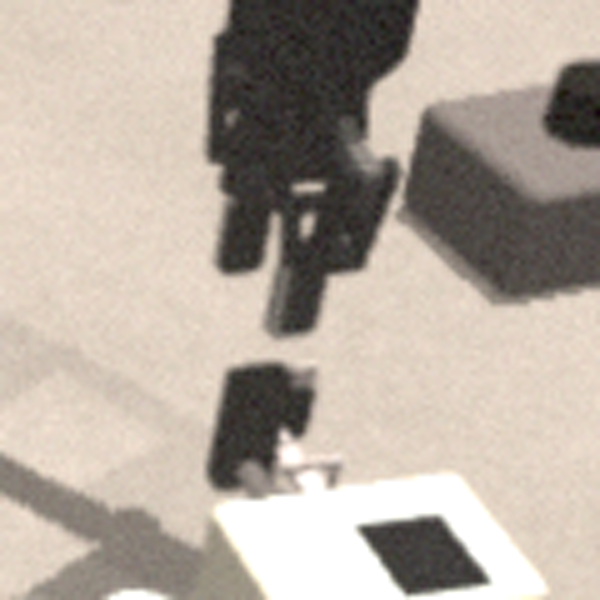

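The open jaws sit above the grip (px (265,420)), with one finger either side fore and aft. Correcting, then descending.

```bash
python3 -m creep '[{"dp":[6,-5,0],"angular":[0,0,0],"fingers":50},{"dp":[6,-5,15],"angular":[0,0,0],"fingers":50},{"dp":[6,-5,40],"angular":[0,0,0],"fingers":50},{"dp":[6,-5,60],"angular":[0,0,0],"fingers":50},{"dp":[6,-5,66],"angular":[0,0,0],"fingers":50}]' 60
python3 -m creep '[{"dp":[0,0,0],"angular":[0,0,0],"fingers":50},{"dp":[0,0,0],"angular":[0,0,0],"fingers":50}]'
python3 - <<'E'
from h import *
p=lane(-119,224);to(p[0],p[1],76)
im=optics.grab_frame('scene');im=cv2.convertScaleAbs(im,alpha=1.8)
crop(im,395,110,515,230,5,"g4")
E
```

```text
clock: 13.83
eef_pos: [535.9, 247.6, 81.2]
tcp_rot: [-3.138, 0.002, 1.483]
contact_force: [-1.0, -1.0, -0.5]
opening: 0.586
clock: 14.0
eef_pos: [538.0, 248.9, 84.2]
tcp_rot: [-3.142, 0.0, 1.483]
contact_force: [-0.5, -1.1, 1.2]
opening: 0.587
t 14.0 pos [538.  248.9  84.2] F [-0.5 -1.1  1.2] op 50.2 dp [5.8 1.7 8.2] ang [-0.      0.0001 -0.0005] rows 0.2
```

View pics/g4.png

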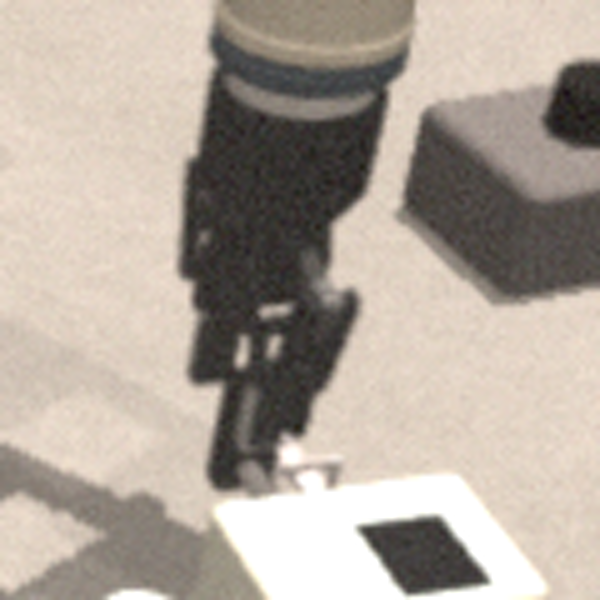

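```bash
python3 -m creep '[{"dp":[5,1.7,4],"angular":[0,0,0],"fingers":45},{"dp":[5,1.7,7],"angular":[0,0,0],"fingers":38},{"dp":[5,1.7,7],"angular":[0,0,0],"fingers":30},{"dp":[5,1.7,7],"angular":[0,0,0],"fingers":22},{"dp":[5,1.7,7],"angular":[0,0,0],"fingers":16}]' 60
python3 -m creep '[{"dp":[0,0,0],"angular":[0,0,0],"fingers":10},{"dp":[0,0,0],"angular":[0,0,0],"fingers":8},{"dp":[0,0,0],"angular":[0,0,0],"fingers":8}]' 80
python3 - <<'E'
from h import *
p=lane(-119,224);to(p[0],p[1],76)
im=optics.grab_frame('scene');im=cv2.convertScaleAbs(im,alpha=1.8)
crop(im,395,110,515,230,5,"g5")
E
```

```text
clock: 14.47
eef_pos: [540.7, 254.3, 76.9]
tcp_rot: [3.14, -0.0, 1.484]
contact_force: [4.3, -0.9, -2.7]
opening: 0.192
clock: 14.72
eef_pos: [540.7, 254.3, 77.0]
tcp_rot: [3.14, -0.001, 1.483]
contact_force: [3.8, -1.1, 3.0]
opening: 0.179
t 14.72 pos [540.7 254.3  77. ] F [ 3.8 -1.1  3. ] op 15.3 dp [ 0.2 -0.6  1. ] ang [ 0.0014 -0.0007 -0.0002] rows 0.0
```

View pics/g5.png

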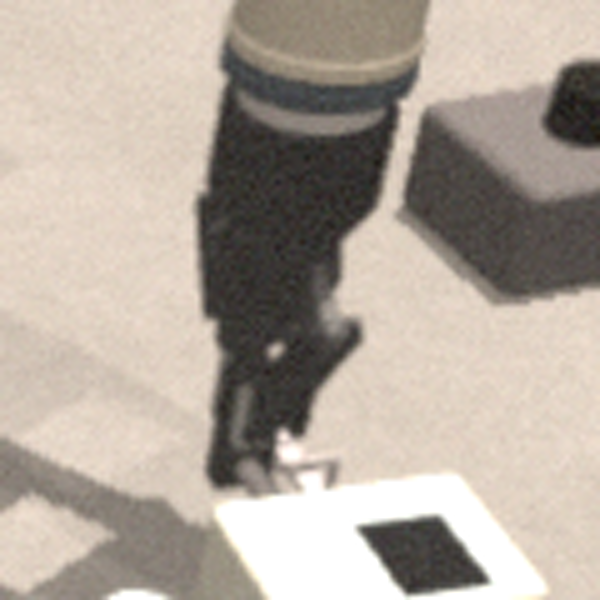

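Gripped (opening 15.3 mm ≈ 16 mm block; the spring is felt in +x). Pulling out 62 mm, then I'll look.

```bash
python3 -m creep '[{"dp":[0,-6,0],"angular":[0,0,0],"fingers":8},{"dp":[0,-18,0],"angular":[0,0,0],"fingers":8},{"dp":[0,-32,0],"angular":[0,0,0],"fingers":8},{"dp":[0,-48,0],"angular":[0,0,0],"fingers":8},{"dp":[0,-62,0],"angular":[0,0,0],"fingers":8}]' 80
python3 -m creep '[{"dp":[0,0,0],"angular":[0,0,0],"fingers":8},{"dp":[0,0,0],"angular":[0,0,0],"fingers":8}]'
python3 - <<'E'
from h import *
p=lane(-189,224);to(p[0],p[1],77)
im=optics.grab_frame('scene');cv2.imwrite("pics/sp1.png",im);im=cv2.convertScaleAbs(im,alpha=1.8)
crop(im,405,130,505,230,6,"g6")
im=optics.grab_frame('top');cv2.imwrite("pics/tp1.png",im);im=cv2.convertScaleAbs(im,alpha=1.6)
crop(im,130,220,230,320,6,"g7")
E
```

```text
clock: 15.18
eef_pos: [479.0, 260.2, 77.1]
tcp_rot: [3.139, -0.002, 1.483]
contact_force: [10.6, 1.7, -2.0]
opening: 0.18
clock: 15.35
eef_pos: [478.8, 260.2, 77.1]
tcp_rot: [3.139, -0.001, 1.484]
contact_force: [8.5, 0.1, -2.5]
opening: 0.174
t 15.35 pos [478.8 260.2  77.1] F [ 8.5  0.1 -2.5] op 14.9 dp [-0.3 -8.3  0. ] ang [ 0.0022 -0.0013  0.0007] rows 0.2
```

View pics/g6.png

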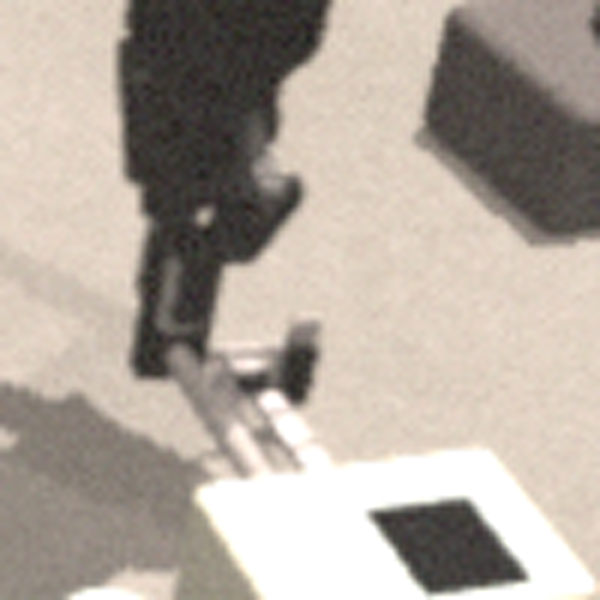

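View pics/g7.png

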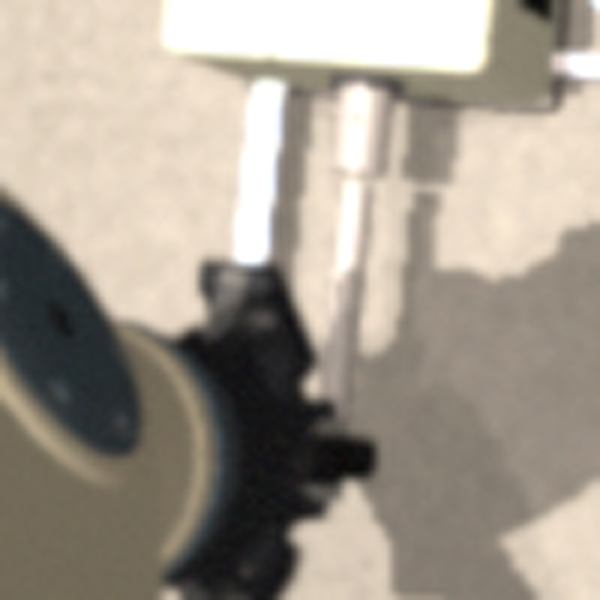

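The scene crop shows the rod out and the clip at (300,360), its blade top at (305,325). The pointer arm runs from the grip toward the clip and is still short of it by some mm. I'll refine with subpixel centroids from the unobstructed first top image.

Run:
```python
from h import *
np.set_printoptions(precision=2,suppress=True)
def LX(p): q=p[:2]-L0; return np.array([q@[np.cos(TH),-np.sin(TH)],q@[np.sin(TH),np.cos(TH)]])
im=cv2.imread("pics/top0.png"); g=im.astype(float).mean(2)
print(g[292:303,150:175].round(0).astype(int))
print(g[258:274,160:198].round(0).astype(int))
```

```text
[[121 121 123 124 123 123 124 125 128 129 127 126 127 128 128 141 171 187
  191 188 164 108  75  75  77]
 [120 121 122 124 123 119 117 116 118 118 118 117 117 119 123 136 169 182
  185 185 163 105  75  74  76]
 [123 123 124 124 121 111  92  81  78  78  74  74  73  81  90 107 141 152
  158 167 149  96  71  73  75]
 [124 124 126 129 127 110  84  66  55  46  39  31  30  36  51  66  87  95
   99 108  99  70  62  71  73]
 [125 127 131 140 145 132 115 106  82  52  32  16  13  17  28  42  50  51
   53  57  54  48  54  69  72]
 [125 126 130 140 146 137 133 130 104  65  38  20  11  15  27  38  42  42
   42  43  42  43  54  69  73]
 [123 123 124 127 126 112  94  87  74  52  35  19  17  21  36  42  44  45
   44  43  40  42  54  69  75]
 [123 122 121 121 118 106  87  80  77  73  67  63  61  64  68  74  82  83
   80  67  51  47  57  70  76]
 [122 122 123 123 122 118 115 113 113 112 112 110 110 110 112 128 143 147
  142 118  78  57  62  70  77]
 [122 122 125 125 125 124 123 123 123 123 123 122 123 121 130 160 178 182
  179 158 103  70  69  72  79]
 [122 124 126 127 127 124 123 124 124 123 123 123 
[... 1900 characters left out ...]
  49  45  35  30  29  27  22  20  17  14  17  32  57
   74  78]
 [127 128 128 128 129 129 130 134 156 182 190 190 180 143  91  70  70  74
   86  99 100  95  93  91  87  75  69  70  67  57  51  49  44  47  63  84
   94  95]
 [127 128 129 129 128 128 129 138 160 183 190 188 173 134  89  75  76  83
  105 121 124 123 124 123 120 111 106 106 103  93  90  88  85  86  95 109
  113 113]
 [126 127 127 127 127 127 128 139 164 185 190 186 164 119  84  76  77  86
  110 126 130 131 131 131 130 127 126 124 123 117 113 114 114 113 114 117
  118 118]
 [125 126 126 127 127 126 128 141 169 187 191 185 157 107  77  75  77  87
  110 125 130 130 131 131 131 131 130 128 126 122 120 119 119 120 118 119
  118 117]]
```

Run:
```python
from h import *
np.set_printoptions(precision=2,suppress=True)
def LX(p): q=p[:2]-L0; return np.array([q@[np.cos(TH),-np.sin(TH)],q@[np.sin(TH),np.cos(TH)]])
for z in(32,45,60,75): print("ptr",z,LX(onz("top",[(166,265.0)],z)[0]))
for c,z in((155,60),(158,60),(161,50)): print("blade",LX(onz("top",[(c,296.5)],z)[0]))
for y in(224,275): 
  for z in(32,60,113): print("proj",y,z,proj("top",[*lane(-119.5,y),z]),proj("scene",[*lane(-119.5,y),z]))
for z in(20,32,60): print("mark",z,proj("scene",[*lane(-189,275),z]),proj("scene",[*lane(-181.5,275),z]),(proj("scene",[*lane(-189,275),z])-[405,130])*6)
```

```text
ptr 32 [-116.54  285.95]
ptr 45 [-117.04  280.74]
ptr 60 [-117.62  274.74]
ptr 75 [-118.2   268.73]
blade [-187.96  292.98]
blade [-187.45  286.14]
blade [-187.27  283.37]
proj 224 32 [[192.35 268.13]] [[439.17 210.22]]
proj 224 60 [[188.19 267.39]] [[441.08 201.05]]
proj 224 113 [[179.67 265.86]] [[444.9  182.83]]
proj 275 32 [[170.52 266.63]] [[458.42 207.54]]
proj 275 60 [[165.8  265.84]] [[460.64 198.38]]
proj 275 113 [[156.14 264.23]] [[465.07 180.19]]
mark 20 [[446.09 195.68]] [[447.27 197.31]] [[246.54 394.07]]
mark 32 [[446.91 191.9 ]] [[448.1  193.53]] [[251.44 371.42]]
mark 60 [[448.86 182.9 ]] [[450.08 184.5 ]] [[263.13 317.38]]
```

Run:
```python
from h import *
np.set_printoptions(precision=2,suppress=True)
def LX(p): q=p[:2]-L0; return np.array([q@[np.cos(TH),-np.sin(TH)],q@[np.sin(TH),np.cos(TH)]])
g=cv2.imread("pics/top0.png").astype(float).mean(2)
def edges(col,lo,hi,b0,b1,d):
    # subpixel half-level crossings of a dark band between rows lo..hi
    v=g[lo:hi+1,col];m=int(np.argmin(v));
    tu=(b0+v.min())/2;td=(b1+v.min())/2
    u=m
    while v[u]<tu:u-=1
    w=m
    while v[w]<td:w+=1
    return lo+u+(v[u]-tu)/(v[u]-v[u+1]), lo+w-(v[w]-td)/(v[w]-v[w-1])
for c in range(186,194):
    a,b=edges(c,258,274,120,120,0);m=(a+b)/2
    # side face at lane y=209..211: solve z by col
    best=min(range(40,120),key=lambda z:abs(onz("top",[(c,m)],z)[0] @ np.array([np.sin(TH),np.cos(TH),0]) - L0@[np.sin(TH),np.cos(TH)]-210))
    print(c,round(a,2),round(b,2),round(m,2),"z",best,"x ctr",LX(onz("top",[(c,m)],best)[0])[0], "edges",LX(onz("top",[(c,a)],best)[0])[0],LX(onz("top",[(c,b)],best)[0])[0])
for c in range(177,184):
    a,b=edges(c,258,274,126,128,0);print("top face",c,round(a,2),round(b,2),"x",LX(onz("top",[(c,a)],113)[0]),LX(onz("top",[(c,b)],113)[0])[0])
for c in range(158,164):
    a,b=edges(c,290,302,124,124,0);print("clip",c,round(a,2),round(b,2),[LX(onz("top",[(c,(a+b)/2)],z)[0]) for z in(40,60)])
```

```text
186 262.34 269.9 266.12 z 114 x ctr -119.18943831341777 edges -111.41558854471953 -126.95100270918988
187 262.63 269.84 266.24 z 108 x ctr -119.04899003136818 edges -111.58587078926621 -126.50086610965641
188 262.63 269.9 266.27 z 102 x ctr -118.73663596465234 edges -111.16679594909303 -126.29498360561716
189 262.5 270.17 266.34 z 96 x ctr -118.50371504195843 edges -110.46534357984731 -126.52921526137902
190 262.77 270.3 266.54 z 89 x ctr -118.50474104290889 edges -110.55209954796288 -126.44489343763564
191 263.46 270.35 266.91 z 83 x ctr -118.9125212640212 edges -111.59902403197356 -126.21554862278934
192 263.77 270.45 267.11 z 76 x ctr -118.93995423673667 edges -111.80180178610964 -126.06821861966766
193 263.83 270.42 267.12 z 70 x ctr -118.59420192834826 edges -111.50744565149584 -125.67127120584514
top face 177 257.71 270.4 x [-103.05  231.39] -129.22280584826237
top face 178 257.94 269.73 x [-103.39  229.2 ] -127.70511359821296
top face 179 260.5 269.43 x [-108.54  226.53] -126.94167657892956
top face 180 261.28 269.5 x [-110.02  224.23] -126.93950752478176
top face 181 261.48 269.67 x [-110.28  222.05] -127.14540659017626
top face 182 261.54 269.73 x [-110.26  219.91] -127.1352645052405
top face 183 261.57 269.8 x [-110.18  217.77] -127.13039303147897
clip 158 293.71 296.33 [array([-184.85,  294.7 ]), array([-184.24,  286.45])]
clip 159 293.81 299.32 [array([-188.09,  292.05]), array([-187.42,  283.85])]
clip 160 293.92 299.25 [array([-187.96,  289.72]), array([-187.29,  281.57])]
clip 161 294.08 299.16 [array([-187.86,  287.39]), array([-187.2 ,  279.29])]
clip 162 294.13 299.14 [array([-187.72,  285.07]), array([-187.06,  277.02])]
clip 163 294.25 299.12 [array([-187.66,  282.74]), array([-187.  ,  274.74])]
```

Estimates of the total pull: 69.3 mm from the grip centre and 70.3 mm from the pointer centroid. I'll aim for 69.7. I've pulled 62.2 so far, so 7.5 mm more, then check in the scene view.

```bash
python3 -m creep '[{"dp":[0,-3,0],"angular":[0,0,0],"fingers":8},{"dp":[0,-6,0],"angular":[0,0,0],"fingers":8},{"dp":[0,-7.5,0],"angular":[0,0,0],"fingers":8},{"dp":[0,-7.5,0],"angular":[0,0,0],"fingers":8},{"dp":[0,-7.5,0],"angular":[0,0,0],"fingers":8}]' 80
python3 - <<'E'
from h import *
s=r.sense();d=s['eef_pos'][:2]-[540.7,254.3];print("pull",d@[np.cos(TH),-np.sin(TH)])
to(470,260,77)
im=sum(optics.grab_frame('scene').astype(float) for _ in range(6))/6;im=im.astype(np.uint8);cv2.imwrite("pics/sp2.png",im);im=cv2.convertScaleAbs(im,alpha=1.8)
crop(im,420,160,490,215,11,"g8")
E
```

```text
clock: 15.87
eef_pos: [472.2, 260.8, 77.1]
tcp_rot: [3.139, -0.002, 1.484]
contact_force: [8.5, 0.1, -1.8]
opening: 0.177
pull -68.79722016178093
t 15.87 pos [472.2 260.8  77.1] F [ 8.5  0.1 -1.8] op 15.2 dp [-1.  -2.1  0.1] ang [ 0.0028 -0.0016  0.0002] rows 0.1
```

View pics/g8.png

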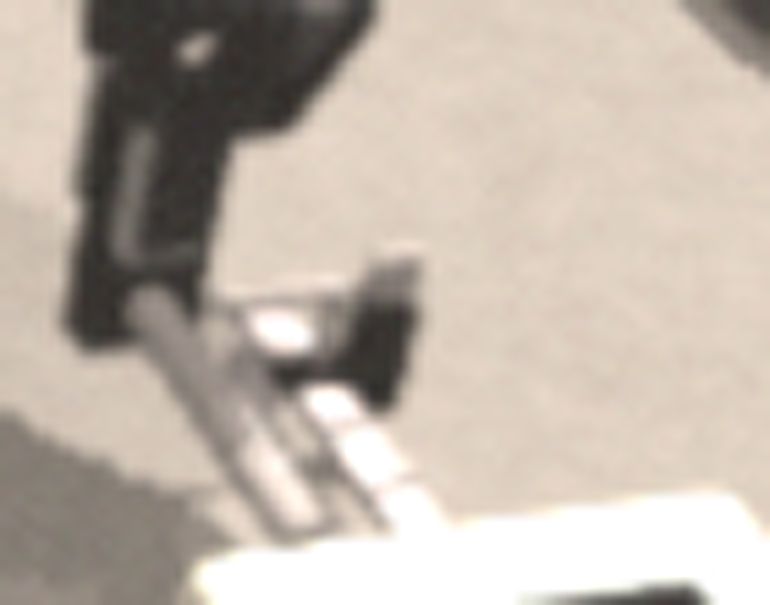

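Run:
```python
from h import *
np.set_printoptions(precision=2,suppress=True)
def LX(p): q=p[:2]-L0; return np.array([q@[np.cos(TH),-np.sin(TH)],q@[np.sin(TH),np.cos(TH)]])
h=.5
for n,c in(("blade tl",(453.6,183.8)),("blade tr",(458.2,183.4))): print(n,LX(onz("scene",[(c[0]-.45,c[1]-.45)],60)[0]))
# grip top corners in initial g2 (9x,425,170)
for n,c in(("grip tl far/near",(140,120)),("tr",(245,113))): print(n,LX(onz("scene",[(425+c[0]/9-.45,170+c[1]/9-.45)],113)[0]))
# reader top corners
for n,c in(("reader near-left(robot side,-y)",(118,375)),("robot side +y",(555,315))): print(n,LX(onz("scene",[(425+c[0]/9-.45,170+c[1]/9-.45)],100)[0]))
im=cv2.imread("pics/sf.png").astype(float).mean(2); print(im[178:200,452:466].round(0).astype(int))
```

```text
blade tl [-184.67  284.8 ]
blade tr [-183.8   296.99]
grip tl far/near [-121.74  212.93]
tr [-118.8   240.99]
reader near-left(robot side,-y) [-35.26 172.53]
robot side +y [-34.88 288.93]
[[116 118 116 118 116 117 119 119 122 121 116 117 118 115]
 [119 120 116 116 115 117 118 115 120 116 117 118 113 114]
 [115 116 114 115 114 113 117 118 120 117 119 116 114 116]
 [116 116 118 117 115 117 118 118 116 119 117 115 117 116]
 [103 113 116 124 124 123 122 118 118 117 117 114 116 115]
 [ 80  96 106 110 102  99 111 116 120 118 116 115 116 116]
 [ 49  67  81  82  75  79 103 114 118 116 113 115 114 117]
 [ 38  48  62  71  70  79 101 115 114 117 117 118 118 115]
 [ 38  51  61  65  69  86 105 115 117 119 117 118 118 117]
 [ 37  43  51  54  60  72  98 116 114 117 119 117 117 118]
 [ 32  36  35  33  37  59  93 113 118 117 118 118 115 116]
 [ 33  30  29  32  30  58  92 113 116 115 116 116 113 114]
 [ 30  32  33  29  38  73 103 115 117 115 115 116 116 118]
 [ 29  31  33  35  41  86 110 117 115 117 116 115 116 118]
 [ 34  28  30  32  45  90 112 117 117 116 119 119 115 117]
 [ 30  33  34  30  50  94 115 117 115 116 119 120 116 116]
 [ 36  32  32  36  68  98 116 118 117 113 116 117 116 118]
 [ 53  33  34  47  82 111 118 114 114 114 115 114 114 116]
 [ 96  55  40  50  95 116 116 116 117 118 119 118 115 118]
 [128  90  72  88 104 115 117 120 117 119 117 116 116 118]
 [130 123 115 116 117 114 116 119 120 116 118 117 116 115]
 [146 153 141 124 118 117 117 116 116 117 115 118 117 118]]
```

Run:
```python
from h import *
g=cv2.imread("pics/top0.png").astype(float).mean(2)
def cen(rows,lo,thr,w):
    P=[]
    for y in rows:
        c=lo(y);a=g[y,c-w:c+w+1];ww=np.clip(a-thr,0,None);P.append(((ww*np.arange(c-w,c+w+1)).sum()/ww.sum(),y))
    return P
P=cen(list(range(240,261))+list(range(273,291))+list(range(302,310)),lambda y:int(round(174-(y-240)*0.125)),150,6)
for z in(14,22):
    W=onz("top",P,z);k=np.polyfit(W[:,0],W[:,1],1);print("bar angle",-np.degrees(np.arctan(k[0])),np.std(W[:,1]-np.polyval(k,W[:,0])))
W=onz("top",[(x+0,y) for x,y in cen(range(236,260),lambda y:188,135,5)],66);k=np.polyfit(W[:,0],W[:,1],1);print("rod/tube angle",-np.degrees(np.arctan(k[0])))
```

```text
bar angle 5.335480930087571 0.46140699822774406
bar angle 5.335480930087563 0.45777186714184726
rod/tube angle 4.068457846768203
```

The bar angle gives 5.3°, so the grip-based total is 69.4 mm and the pointer-based one 70.3. I'll nudge to about 69.7.

```bash
python3 -m creep '[{"dp":[0,-0.9,0],"angular":[0,0,0],"fingers":8},{"dp":[0,-0.9,0],"angular":[0,0,0],"fingers":8},{"dp":[0,-0.9,0],"angular":[0,0,0],"fingers":8},{"dp":[0,-0.9,0],"angular":[0,0,0],"fingers":8},{"dp":[0,-0.9,0],"angular":[0,0,0],"fingers":8}]' 80
python3 - <<'E'
from h import *
s=r.sense();d=s['eef_pos'][:2]-[540.7,254.3];print("pull",d@[np.cos(TH),-np.sin(TH)],s['contact_force'],abs(s['qvel']).max())
im=optics.grab_frame('scene');cv2.imwrite("pics/end.png",im)
im=optics.grab_frame('top');cv2.imwrite("pics/endt.png",im)
E
```

```text
clock: 16.58
eef_pos: [471.4, 260.9, 77.1]
tcp_rot: [3.139, -0.002, 1.484]
contact_force: [9.1, -0.9, -1.9]
opening: 0.179
pull -69.58211434174233 [ 9.11324144 -0.87418792 -1.93418194] 0.0031219986939971154
```

View pics/end.png

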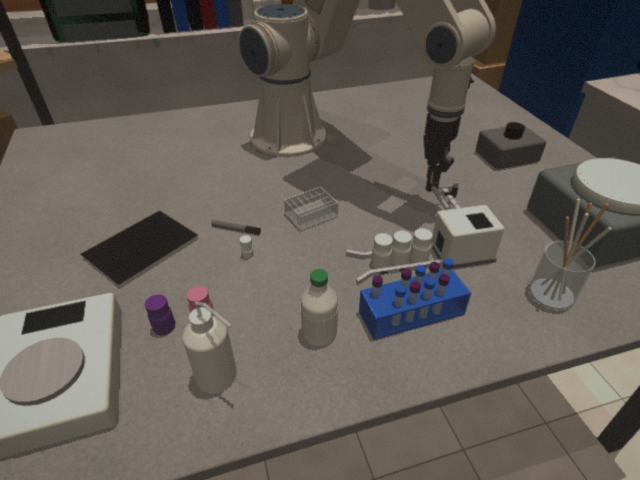

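View pics/endt.png

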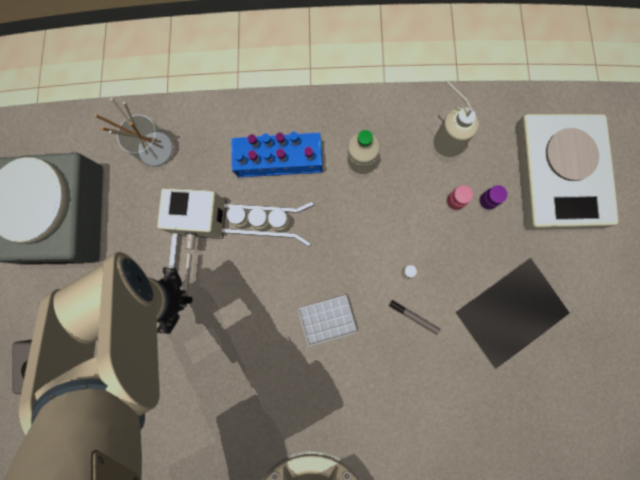

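The three jars are in file between the rails (top px 237, 257, 278). The vial (410,271) and the rest are unmoved, and the grip is held at 9.1 N, which is what the spring should give at 70 mm. Handing in.

```bash
python3 -c "
from rig import r
print(r.sign_off())"
```

```text
the job is handed in; nothing more can be done
None
```

I slid both loose white jars along the bench into the lane behind bottle_c. I then pulled the draw rod out about 69.6 mm to the mark, and handed in while still holding it, at about 17 s on the clock.

- **Jars:** the last pictures show all three upright in single file. Their centres are about 34, 77 and 124 mm along the 170 mm straight rails.
- **Other things:** the vial, the coloured jars and the rest look unmoved in the last pictures.
- **Rod:** the hold force was 9.1 N, which matches the spring at 70 mm.
- **Pointer at the mark (not confirmed):** my two estimates of the pull needed disagreed, 69.4 mm from the grip and 70.3 mm from the pointer, so I held about 69.6 mm. At the end the arm hid the pointer and clip from the top camera, and the scene view was too coarse to check to a millimetre. I expect the pointer to be within about 1 mm of the mark.

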